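Switch on the chocolate melter under its splash guard

TASK

Switch on the chocolate melter: squeeze the two orange side tabs of the clear splash guard together to free it from the sloping panel, lift it off and set it down gently, open side down, in the middle of the round black mat. Then turn the black wing knob clockwise past its detent until it clicks into the notch at the orange dot and stays there. Leave the tub, the tall bottle and the shaker standing where they are.

Things in the scene. Friction and masses are not known exactly. Their poses are not given: they have to be found in the camera images.
- panel_center (a point): Centre of the surface of the melter's sloping pale blue-grey control panel (158 mm up the slope, 190 mm wide), about 67 mm above the worktop; the heavy melter is fixed. Axes: z straight out of the panel, 25 degrees off vertical, leaning toward the robot's side; x up the slope; y level, to the left. The knob turns about this z axis.
- left_keeper (a point): Middle of the top of the left black keeper, a rail fixed to the panel that holds down the foot of the guard's left tab: 12 mm high above the panel, 36 mm along the panel's x, 34.5 to 44.5 mm from the panel centre along y. Fingers must stay above it. A 6 mm high collar surrounds the rest of the guard's foot.
- right_keeper (a point): Middle of the top of the right keeper, mirror image of the left one.
- tank_top (a point): Top of the lid knob of the melter's round steel tank, 155 mm above the worktop; the tank is 174 mm across and 130 mm high, fixed behind the panel.
- guard_center (a point): Loose splash guard, 0.07 to 0.15 kg: clear box with orange rims, open below, 92 mm along x, 48 mm along y, 52 mm high; this point is its centre, 26 mm above its underside. It starts on the panel over the knob, underside on the panel, axes parallel to the panel's. It slips at most 2 mm in its collar. To clear the knob it must be drawn 60 mm along the panel's z.
- guard: The same guard; origin at the centre of its underside, same axes. With both tabs held in it comes out freely, straight along the panel's z axis; a grip of 20 to 40 N across the tabs presses both fully in and carries it.
- left_tab (a point): Middle of the finger area on the outer face of the guard's left orange tab, 33 mm from the guard's middle along +y and 30 mm above its underside (66 mm over both tabs). Tab 34 mm long in x, 3 to 48 mm above the underside. Sprung: slides in up to 6 mm, 4 N at rest, 8 N fully in. Its foot hooks 3 mm under the keeper: both tabs must be pressed in 4 mm or more (about 54 mm over both).
- right_tab (a point): The same on the right tab, at y = -33 mm.
- mat_center (a point): Centre of the top of the round black rubber mat (170 mm across, 5 mm thick, top 5 mm above the worktop), fixed. It and the tub swap places from start to start.
- knob_grip (a point): Point on the wing knob's axis, 25 mm out from the panel. The wing is a black bar 60 mm long along this point's x axis, 14 mm thick along y, from 8 to 37 mm out of the panel (13 to 37 mm clear of the keepers); a white line marks its +x end. Under the guard at the start. Grip its two flat sides, across y.
- knob (a joint): Knob angle in rad: 0 in the off notch (wing along the panel's x axis), growing as it turns clockwise seen looking onto the panel (negative turn about the panel's z). A spring detent resists with up to 0.2 N m, most at the start, until 0.6 rad, then snaps it on into the on notch at 1.2 rad (orange dot), where it stays; end stop at 1.3.
- tub: Bystander, loose: lidded brown and white tub, 113 mm across, 94 mm high; origin at the centre of its underside.
- bottle: Bystander, loose: tall dark red bottle, 65 mm across, 310 mm high; origin at the centre of its underside.
- shaker: Bystander, loose: steel shaker close beside the melter's right flank, 65 mm across, 103 mm high; origin at the centre of its underside.

How it is judged (in metres and radians):
On the way, in this order (a step that is already met when the one before it is completed fails the run):
1. the guard is off the panel, clear of the knob (z of guard_center in the frame of panel_center above 0.075 m), for 0.1 s.
2. the guard stands released on the mat, open side down (horizontal distance between guard_center and mat_center below 0.035 m and height (world z) of guard_center between 0.026 and 0.037 m and angle between guard_center's own z axis and vertical below 0.12 rad and contact force between the fingers and guard below 0.2 N and linear speed of guard below 0.03 m/s), for 0.2 s.
3. the knob has clicked into the on notch (value of joint knob above 1.05 rad), for 0.2 s.
At the end, for the whole second after the job is handed in: The knob rests in the on notch (1.05 to 1.33 rad) and the guard stands still on the mat, released, open side down (within 0.12 rad of upright), its centre within 35 mm of the mat's centre and 26 to 37 mm above the worktop (all of step 2 and value of joint knob between 1.05 and 1.33 rad); the robot touches nothing.
It fails at once if the brown and white tub was shifted more than 30 mm or tipped (distance of tub from where it was at the start of the episode above 0.03 m or angle between tub's own z axis and vertical above 0.25 rad).
It fails at once if the tall dark red bottle was shifted more than 30 mm or tipped (distance of bottle from where it was at the start of the episode above 0.03 m or angle between bottle's own z axis and vertical above 0.25 rad).
It fails at once if the steel shaker was shifted more than 30 mm or tipped (distance of shaker from where it was at the start of the episode above 0.03 m or angle between shaker's own z axis and vertical above 0.25 rad).
It fails at once if the guard was dropped or flung (moves faster than 0.6 m/s out of the fingers) (contact force between the fingers and guard below 0.1 N and linear speed of guard above 0.6 m/s).
It also fails if it takes over 64 s, if anything falls off the work surface, if the arm or the gripper's body presses on something with over 40 N, if the wrist force passes 120 N, or if a joint passes its speed limit or range.

ROBOT

A 7-joint arm with a two-finger parallel gripper is mounted at the origin on a cart in front of the work surface, level with it; the furniture and walls round the work are solid. World frame = base frame: x ahead of the robot, y to its left, z up, the work surface at z = 0. Lengths are in mm, angles in rad, forces in N, time in s.
With the tool pointing down it reaches from about 350 to 900 mm from the base axis. Payload 7.2 kg.
Tool frame: the origin (TCP) lies on the centre line of the jaws, within the pads' length; the fingertips stand r.nose_length ahead of it and the grasp point (between the pads) lies 11 mm behind it (r.nose_length is the distance from the TCP to the fingertips, in mm); z points along the fingers, y is the direction in which the jaws open and shut (so a half turn about z gives the same grasp; the last joint's range is limited). The gripper opens to 85 mm and grips with 20 to 120 N. Pads are 22 mm wide; open, the fingers measure 114 mm over their backs; the gripper's body (76 mm by 85 mm) begins 54 mm behind the grasp point. The pads swing forward as they close: fully open they stand 13 mm farther back than shut.
Start: joints at [-1.217, 0.411, -0.013, 1.596, 0.006, 1.134, -0.082], TCP at [255.886, 570.22, 239.297] pointing down, gripper open.
Joint ranges: [-2.95, 2.95], [-0.29, 1.99], [-1.47, 1.44], [0.14, 2.54], [-1.03, 4.17], [0.13, 1.85], [-2.86, 2.86]. Speed limits (rad/s): [2.39, 2.39, 3.01, 3.01, 3.14, 3.14, 3.14].

INTERFACE

Orientations are given as [roll, pitch, yaw] about the fixed x, y, z axes, in that order (R = Rz(yaw) Ry(pitch) Rx(roll)).
In Python, from bench import r gives the robot as it stands.
- The arm moves only by the tool play_rows, never from a script. Its argument "plan" is a list of rows, each an object with "claw": the opening, from -1 (shut) to 1 (fully open), so that 0 is half open; "translation": the shift along the world's x, y, z each as a share of 0.2 m, from -1 to 1, a list of three; "twist": the turn, a rotation vector about the world's x, y, z each as a share of 60 degrees, from -1 to 1, a list of three. In form: [{"claw": claw, "translation": [tx, ty, tz], "twist": [wx, wy, wz]}, ...]. A call has 1 to 5 rows; each row is the pose to reach, as a shift and turn from the pose measured when the call began; what a row does not reach only later rows make up. A row lasts 1/10 s, in which the tool goes at most 50 mm and 8.59 degrees, less where a joint would pass 70% of its speed; a pose out of reach is approached as far as the arm can. A call with a number of a shift or a turn outside -1 to 1 is refused whole. A call with a gripper value outside its range is refused whole. The fingers move at their own pace and stop on an object; the grip force is fixed at half the most. Time passes only in rows, so rows that repeat a pose let the fingers close. It gives the time, the measured TCP pose, the force and the opening at its end, in the units of the state.
- r.get_obs(): the state, without advancing time (a new reading comes with each control period).
- r.grab_frame(name): name is "side" or "top"; returns the picture (400x640x3 uint8, red, green, blue); there is no depth.
- r.calibration(name): a dict with "fx", "fy", "cx", "cy" (pixels), "extrinsics" (4x4, takes a point from world to camera coordinates). Camera axes: x right, y up, looking along -z (the intrinsics and any distortion apply to the point x, -y, -z); pixel columns grow to the right and rows downward; lengths in mm; the calibration is good to about 2 mm. A picture is of the moment at which its call begins. calibration takes no time and is no camera call.
- r.sign_off(): hands the job in, once; it reports no verdict.
The state is a dict: "time": time; "joint_positions": joint angles; "joint_vel": joint speeds; "effort": joint torques, N m; "position": TCP position; "tcp_rot": TCP orientation; "ft_force": force on the tool from outside, world axes, zero at the start; "ft_torque": the same for the moment, N m; "gripper_width": finger opening in mm.
Only numpy, scipy, OpenCV 4.12 (cv2) and the standard library are available. Lean on these libraries where they do the work, as an engineer would, in place of code of your own. Each camera call takes 0.05 s, during which the arm holds its last target.

## Working session

There is one attempt and no reset: what is moved stays moved. The work goes in short steps, Python scripts to look and compute and a tool call to move; the robot and the scene stay as the last step left them, time stands still between calls to the robot, and variables do not carry over. Pictures are saved under pics/ and viewed, and the job is handed in when it is done.

Besides the shell and the picture viewer there is one more tool, called after ">>>" in YAML: its name, and indented under it one key for each argument. play_rows: Moves the arm, as the interface text tells. Shift numbers are shares of 0.2 m and turn numbers shares of 60 degrees, none past 1 either way. Its arguments: {"type":"object","properties":{"plan":{"type":"array","items":{"type":"object","properties":{"claw":{"type":"number"},"translation":{"type":"array","items":{"type":"number","minimum":-1,"maximum":1}},"twist":{"type":"array","items":{"type":"number","minimum":-1,"maximum":1}}}}}},"required":["plan"]}

```bash
ls; mkdir -p pics; python3 - <<'E'
from bench import r
import cv2,numpy as np
np.set_printoptions(suppress=True,precision=3)
for n in("side","top"):
    f=r.grab_frame(n); cv2.imwrite(f"pics/{n}0.png",f[:,:,::-1]); c=r.calibration(n)
    print(n,{k:(np.array(v)) for k,v in c.items()})
print(r.get_obs(), r.nose_length)
E
```

```text
pics
side {'fx': array(380.557), 'fy': array(380.557), 'cx': array(322.93), 'cy': array(197.884), 'extrinsics': array([[    0.985,    -0.174,     0.014,  -557.269],
       [    0.101,     0.635,     0.766,  -101.255],
       [   -0.142,    -0.752,     0.643, -1207.264],
       [    0.   ,     0.   ,     0.   ,     1.   ]])}
top {'fx': array(432.914), 'fy': array(432.914), 'cx': array(319.737), 'cy': array(198.962), 'extrinsics': array([[   -0.013,    -1.   ,    -0.012,   -48.028],
       [    0.991,    -0.014,     0.13 ,  -540.783],
       [   -0.131,    -0.01 ,     0.991, -1535.52 ],
       [    0.   ,     0.   ,     0.   ,     1.   ]])}
{'time': 0.1, 'joint_positions': array([-1.217,  0.412, -0.013,  1.597,  0.006,  1.134, -0.082]), 'joint_vel': array([ 0.   , -0.001,  0.001, -0.003,  0.003, -0.001,  0.003]), 'effort': array([  0.003, -60.183,   0.684, -30.009,   0.014,   0.006,  -0.   ]), 'position': array([255.722, 569.795, 238.527]), 'tcp_rot': array([-3.14,  0.  ,  2.72]), 'ft_force': array([-0.453,  0.737, -0.364]), 'ft_torque': array([-0.021,  0.003, -0.003]), 'gripper_width': 85.51550603487728} 8.0
```

View pics/side0.png

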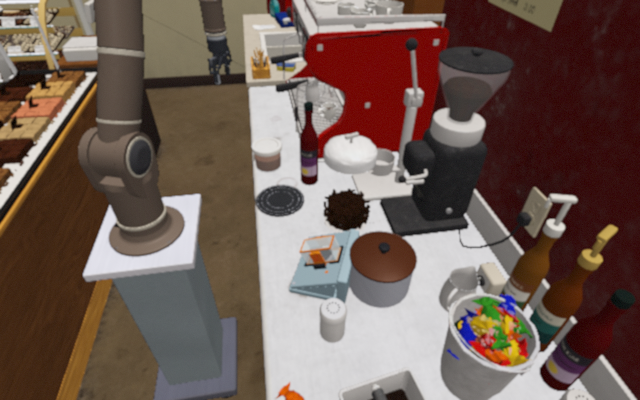

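View pics/top0.png

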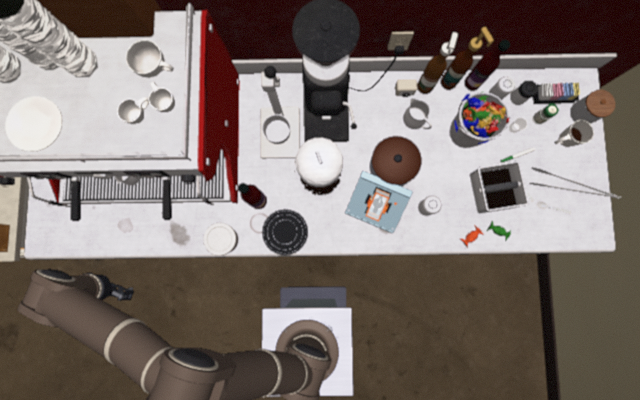

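The top picture shows the mat at about (285,232), the panel with the guard at (379,203), tank (396,160), bottle (252,196), tub (220,238), shaker (430,205). Next, enlarged crops.

```bash
python3 - <<'E'
import cv2
t=cv2.imread('pics/top0.png'); s=cv2.imread('pics/side0.png')
cv2.imwrite('pics/tc.png',cv2.resize(t[160:240,335:445],None,fx=7,fy=7,interpolation=cv2.INTER_CUBIC))
cv2.imwrite('pics/sc.png',cv2.resize(s[215:305,275:375],None,fx=6.5,fy=6.5,interpolation=cv2.INTER_CUBIC))
cv2.imwrite('pics/tm.png',cv2.resize(t[170:260,195:315],None,fx=6,fy=6,interpolation=cv2.INTER_CUBIC))
E
```

```text
(no output)
```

View pics/tc.png

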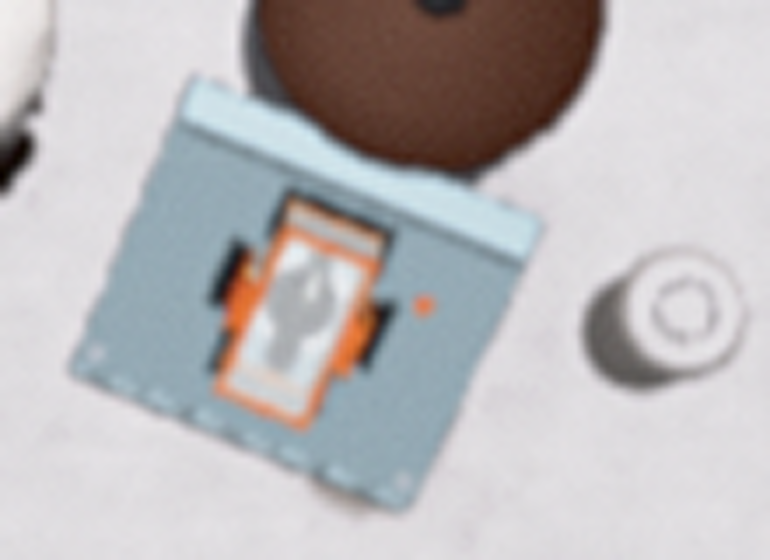

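View pics/sc.png

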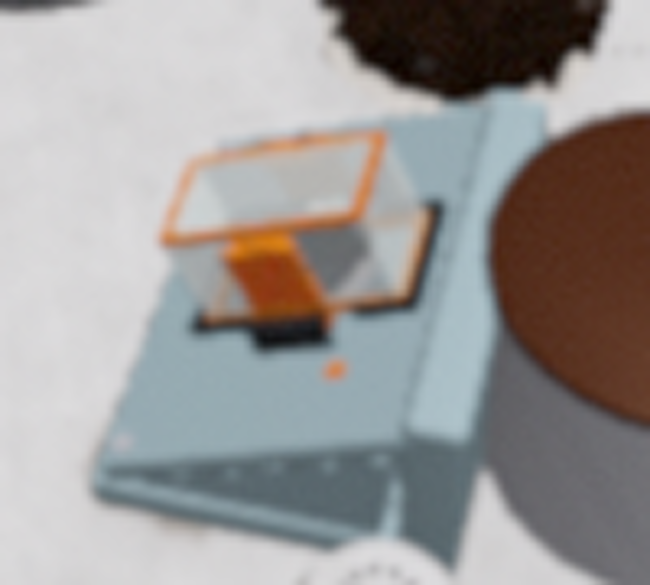

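View pics/tm.png

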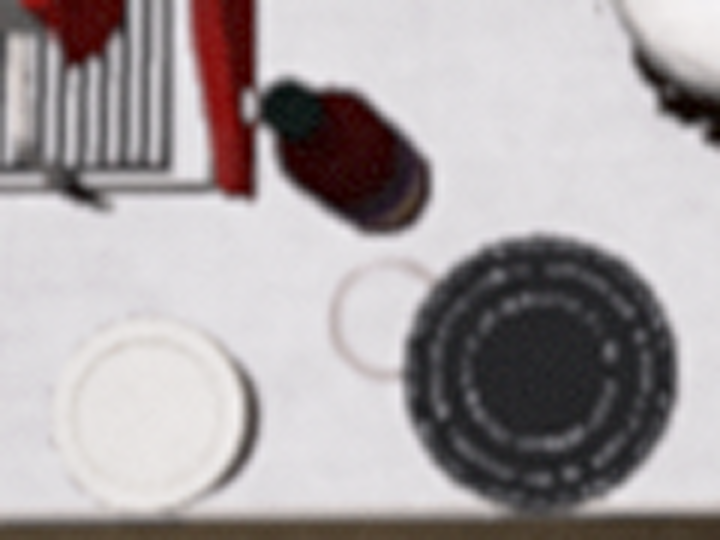

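```bash
cat > h.py <<'E'
import numpy as np
from bench import r
from scipy.spatial.transform import Rotation as Rn
from scipy.optimize import least_squares
np.set_printoptions(suppress=True,precision=3)
cal={n:r.calibration(n) for n in("side","top")}
def proj(n,P):
    c=cal[n];P=np.atleast_2d(P);q=P@c['extrinsics'][:3,:3].T+c['extrinsics'][:3,3]
    return np.c_[c['fx']*q[:,0]/-q[:,2]+c['cx'],c['fy']*-q[:,1]/-q[:,2]+c['cy']]
def back(n,uv,z):
    c=cal[n];E=c['extrinsics'];R=E[:3,:3];C=-R.T@E[:3,3]
    d=R.T@np.array([(uv[0]-c['cx'])/c['fx'],-(uv[1]-c['cy'])/c['fy'],-1]);return C+d*(z-C[2])/d[2]
def Rp(yaw): # panel axes
    t=np.radians(25)
    return Rn.from_euler('z',yaw).as_matrix()@np.array([[np.cos(t),0,-np.sin(t)],[0,1,0],[np.sin(t),0,np.cos(t)]])
E
cat > fit.py <<'E'
from h import *
def tp(u,v): return ((u+.5)/7-.5+335,(v+.5)/7-.5+160)
def sp(u,v): return ((u+.5)/6.5-.5+275,(v+.5)/6.5-.5+215)
A=[("top",(79,95,0),tp(180,127)),("top",(79,-95,0),tp(520,266)),("top",(-79,95,0),tp(72,372)),
("side",(-79,-95,0),sp(102,468)),("side",(79,-95,0),sp(410,442)),("side",(79,95,0),sp(490,107)),
("side",(0,-39.5,12),sp(290,328)),("top",(0,39.5,12),tp(228,300)),("top",(0,-39.5,12),tp(380,333))]
G=[("top",(46,24,52),tp(285,235)),("top",(46,-24,52),tp(383,260)),("top",(-46,24,52),tp(218,388)),("top",(-46,-24,52),tp(305,425)),
("side",(-46,-24,52),sp(165,240)),("side",(-46,24,52),sp(193,160)),("side",(46,24,52),sp(382,137)),("side",(46,-24,52),sp(362,218))]
def mk(L,z):
    def f(p):
        R=Rp(p[2]); o=np.array([p[0],p[1],z]);
        return np.concatenate([proj(n,o+R@np.array(q,float))[0]-uv for n,q,uv in L])
    return f
for nm,L in(("panel",A),("guard",G),("both",A+G)):
    s=least_squares(mk(L,67.),[550,-150,-.3],loss='soft_l1'); print(nm,s.x,np.degrees(s.x[2])); print(mk(L,67.)(s.x).reshape(-1,2).tolist() if 0 else np.round(mk(L,67.)(s.x).reshape(-1,2),1).tolist())
def tm(u,v): return ((u+.5)/6-.5+195,(v+.5)/6-.5+170)
print("mat top",back("top",tm(541.5,373.5),5),"side",back("side",(279.5,200.5),5))
print("tub",back("top",tm(153,415),94),"bottle base",back("top",tm(380,180),0),"bottle cap",back("top",tm(290,108),310))
print("shaker",back("top",tp(688,312),103),"tank",back("top",tp(440,0),155))
E
python3 fit.py
```

```text
panel [ 510.426 -259.188   -0.413] -23.683867081313352
[[0.6, -2.8], [2.8, -1.7], [-0.5, 1.6], [-5.7, 0.7], [1.0, -0.2], [2.5, -1.5], [-4.9, 0.3], [-0.4, -0.5], [-1.3, 3.5]]
guard [ 522.801 -260.417   -0.415] -23.772821770129493
[[0.3, -1.8], [-0.6, 0.1], [-0.5, -0.1], [-0.1, 0.0], [-0.8, 0.9], [-0.1, 0.5], [0.6, -0.4], [-0.3, 0.2]]
both [ 520.936 -260.232   -0.405] -23.211399730438753
[[0.6, -5.6], [2.9, -5.0], [-0.2, -1.0], [-1.5, 0.7], [5.7, -0.5], [6.0, -1.8], [-0.8, 0.1], [-0.2, -3.4], [-1.0, 0.4], [0.1, -1.2], [-0.7, 0.6], [-0.4, 0.6], [0.1, 0.6], [-1.5, 1.1], [-1.0, 0.7], [-0.1, -0.4], [-1.0, 0.2]]
mat top [424.361  74.521   5.   ] side [425.668  71.093   5.   ]
tub [398.428 290.555  94.   ] bottle base [545.637 174.842   0.   ] bottle cap [541.644 172.292 310.   ]
shaker [ 507.591 -446.372  103.   ] tank [ 654.949 -320.899  155.   ]
```

```bash
cat > ov.py <<'E'
from h import *
import cv2,sys
def ov(files,p,z=67.,tag='ov',gz=0):
    R=Rp(p[2]);o=np.array([p[0],p[1],z])
    def box(x0,x1,y0,y1,z0,z1):
        out=[]
        for zz in(z0,z1):
            c=[(x0,y0,zz),(x1,y0,zz),(x1,y1,zz),(x0,y1,zz)];out+= [(c[i],c[(i+1)%4]) for i in range(4)]
        out+=[((x,y,z0),(x,y,z1)) for x in(x0,x1) for y in(y0,y1)];return out
    for n,fn,(x0,y0,w,h),k in files:
        im=cv2.resize(cv2.imread(fn)[y0:y0+h,x0:x0+w],None,fx=k,fy=k,interpolation=cv2.INTER_CUBIC)
        for segs,col in((box(-46,46,-24,24,0,52),(255,0,0)),(box(-79,79,-95,95,0,0),(0,200,0)),(box(-18,18,34.5,44.5,0,12),(255,0,255)),(box(-18,18,-44.5,-34.5,0,12),(255,0,255))):
            for a,b in segs:
                q=proj(n,np.array([o+R@np.array(a,float),o+R@np.array(b,float)]));q=((q-[x0,y0]+.5)*k-.5)
                cv2.line(im,tuple(np.round(q[0]).astype(int).tolist()),tuple(np.round(q[1]).astype(int).tolist()),col,1,cv2.LINE_AA)
        cv2.imwrite(f'pics/{tag}_{n}.png',im)
if __name__=='__main__':
    ov([("top",'pics/top0.png',(335,160,110,80),7),("side",'pics/side0.png',(275,215,100,90),6.5)],(522.8,-260.4,-.415))
E
python3 ov.py
```

```text
(no output)
```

View pics/ov_top.png

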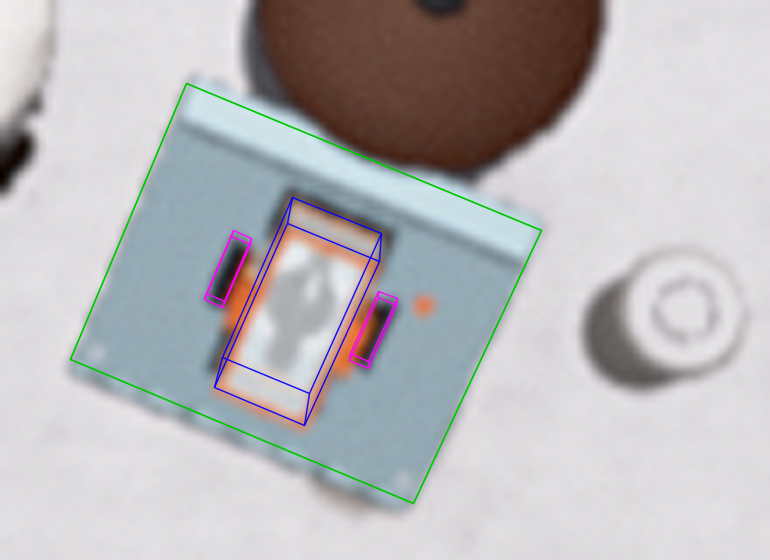

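View pics/ov_side.png

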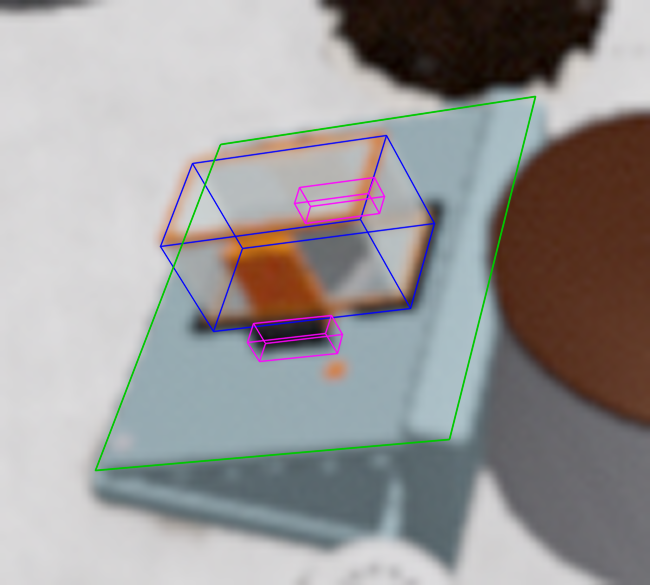

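```bash
cat >> h.py <<'E'
def rows(pos,R,back_off=0):
    o=r.get_obs();Rc=Rn.from_euler('xyz',o['tcp_rot']).as_matrix()
    tw=np.degrees(Rn.from_matrix(R@Rc.T).as_rotvec())/60
    return (np.array(pos)-o['position'])/200,tw
P0=np.array([522.5,-260.2,67.]);YAW=-.415
def toolR(spin=0.,s=1): # spin about panel z (rad)
    B=Rp(YAW)@Rn.from_euler('z',spin).as_matrix();z=-B[:,2];y=s*B[:,1];return np.c_[np.cross(y,z),y,z]
def at(x,y,d): return P0+Rp(YAW)@np.array([x,y,d],float)
E
python3 - <<'E'
from h import *
print(at(0,0,150),at(0,0,26)); print(rows([390,-100,240],toolR())); print(Rn.from_matrix(toolR()).as_euler('xyz'))
E
```

```text
[ 464.488 -234.641  202.946] [ 512.445 -255.77    90.564]
(array([ 0.671, -3.349,  0.007]), array([-0.168, -0.381,  0.007]))
[3.142 0.436 2.727]
```

>>> play_rows:
  plan:
    - {"claw":1,"translation":[0.05,-0.25,0.05],"twist":[0,0,0]}
    - {"claw":1,"translation":[0.1,-0.49,0.1],"twist":[0,0,0]}
    - {"claw":1,"translation":[0.15,-0.73,0.1],"twist":[0,0,0]}
    - {"claw":1,"translation":[0.2,-0.97,0.1],"twist":[0,0,0]}
    - {"claw":1,"translation":[0.2,-1.0,0.1],"twist":[0,0,0]}

```text
time: 0.6
position: [297.6, 363.9, 258.5]
tcp_rot: [-3.138, 0.001, 2.713]
ft_force: [0.2, 0.3, 0.7]
gripper_width: 85.3
```

>>> play_rows:
  plan:
    - {"claw":1,"translation":[0.05,-0.24,0],"twist":[0,0,0]}
    - {"claw":1,"translation":[0.1,-0.48,0],"twist":[0,0,0]}
    - {"claw":1,"translation":[0.15,-0.72,0],"twist":[0,0,0]}
    - {"claw":1,"translation":[0.2,-0.96,0],"twist":[0,0,0]}
    - {"claw":1,"translation":[0.22,-1.0,0],"twist":[0,0,0]}

```text
time: 1.1
position: [341.9, 159.4, 258.5]
tcp_rot: [-3.137, 0.001, 2.708]
ft_force: [-0.0, 0.6, 0.1]
gripper_width: 85.5
```

>>> play_rows:
  plan:
    - {"claw":1,"translation":[0.05,-0.24,0],"twist":[0,0,0]}
    - {"claw":1,"translation":[0.1,-0.48,0],"twist":[0,0,0]}
    - {"claw":1,"translation":[0.15,-0.72,0],"twist":[0,0,0]}
    - {"claw":1,"translation":[0.2,-0.96,0],"twist":[0,0,0]}
    - {"claw":1,"translation":[0.22,-1.0,0],"twist":[0,0,0]}

```text
time: 1.6
position: [386.6, -44.9, 258.9]
tcp_rot: [-3.137, 0.003, 2.702]
ft_force: [0.5, 0.1, -0.4]
gripper_width: 85.3
```

```bash
python3 - <<'E'
from h import *
o=r.get_obs();print(o['joint_positions'],o['position'],o['tcp_rot'],o['ft_force']); print(rows(at(0,0,150),toolR()))
E
```

```text
[-0.565 -0.062  0.537  2.118  0.042  1.076  1.082] [386.55  -44.884 258.893] [-3.137  0.003  2.702] [ 0.499  0.148 -0.378]
(array([ 0.39 , -0.949, -0.28 ]), array([-0.168, -0.379,  0.024]))
```

>>> play_rows:
  plan:
    - {"claw":1,"translation":[0.05,-0.2,0],"twist":[-0.04,-0.09,0]}
    - {"claw":1,"translation":[0.15,-0.4,0],"twist":[-0.08,-0.18,0.01]}
    - {"claw":1,"translation":[0.25,-0.6,-0.05],"twist":[-0.12,-0.28,0.02]}
    - {"claw":1,"translation":[0.32,-0.8,-0.1],"twist":[-0.168,-0.379,0.024]}
    - {"claw":1,"translation":[0.39,-0.949,-0.28],"twist":[-0.168,-0.379,0.024]}

```text
time: 2.1
position: [458.1, -219.9, 216.2]
tcp_rot: [3.132, 0.432, 2.728]
ft_force: [0.7, 3.2, -1.2]
gripper_width: 85.4
```

```bash
python3 - <<'E'
from h import *
import cv2
o=r.get_obs();print(o['joint_positions'],o['position'],o['tcp_rot'],o['ft_force']); print(rows(at(0,0,150),toolR()));print(rows(at(0,0,70),toolR()))
for n,b in(("side",(255,185,140,120)),("top",(325,150,130,100))):
    f=r.grab_frame(n)[:,:,::-1];cv2.imwrite(f'pics/{n}1.png',f);x,y,w,h=b
    f=cv2.resize(f[y:y+h,x:x+w],None,fx=5,fy=5,interpolation=cv2.INTER_CUBIC)
    # project TCP and finger tips line
    R=Rn.from_euler('xyz',o['tcp_rot']).as_matrix()
    for k in(-42,0,42):
        q=proj(n,o['position']+R@np.array([0,k,0.]))[0];q=(q-[x,y]+.5)*5;cv2.circle(f,tuple(q.astype(int).tolist()),3,(0,255,0),-1)
    cv2.imwrite(f'pics/{n}1c.png',f)
E
```

```text
[-0.434 -0.014  0.788  2.277  0.058  0.443  1.469] [ 458.139 -219.907  216.238] [3.132 0.432 2.728] [ 0.738  3.217 -1.169]
(array([ 0.032, -0.074, -0.066]), array([-0.009, -0.   , -0.005]))
(array([ 0.186, -0.142, -0.429]), array([-0.009, -0.   , -0.005]))
```

View pics/side1c.png

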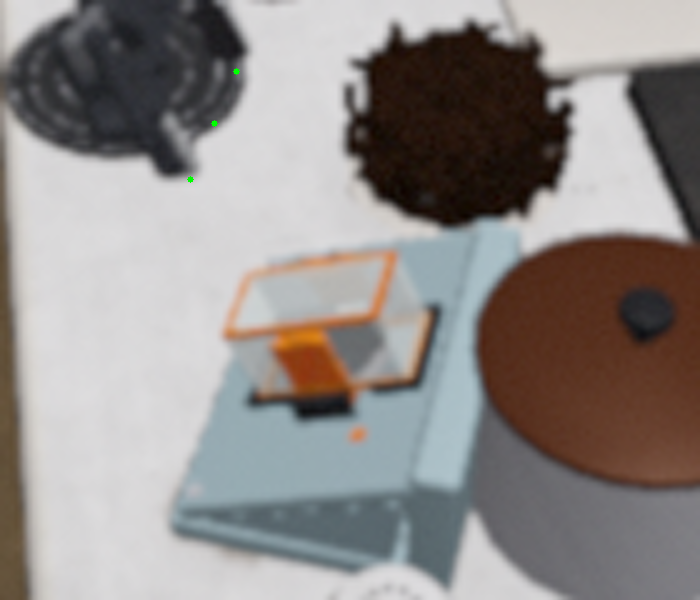

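View pics/top1c.png

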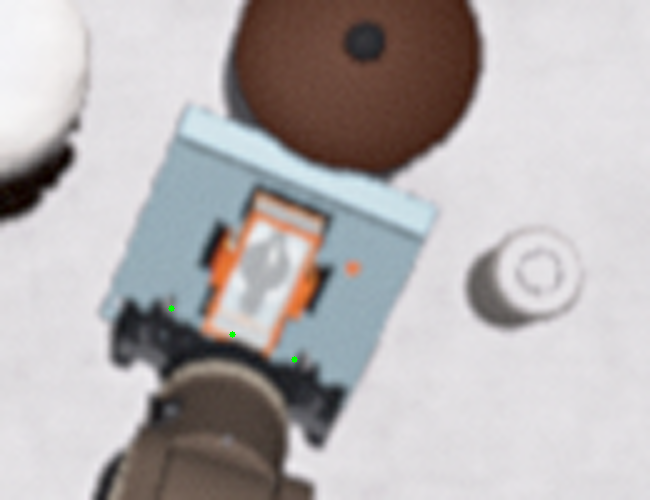

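Both views show the tool lining up above the panel, with the jaws along the panel's y. I'll go to 70 mm out and check there.

>>> play_rows:
  plan:
    - {"claw":1,"translation":[0.032,-0.074,-0.066],"twist":[-0.009,0,-0.005]}
    - {"claw":1,"translation":[0.08,-0.1,-0.18],"twist":[-0.009,0,-0.005]}
    - {"claw":1,"translation":[0.14,-0.12,-0.32],"twist":[-0.009,0,-0.005]}
    - {"claw":1,"translation":[0.186,-0.142,-0.429],"twist":[-0.009,0,-0.005]}
    - {"claw":1,"translation":[0.186,-0.142,-0.429],"twist":[-0.009,0,-0.005]}

```text
time: 2.7
position: [495.6, -244.6, 125.6]
tcp_rot: [3.141, 0.422, 2.726]
ft_force: [-0.9, 0.0, -0.2]
gripper_width: 85.7
```

```bash
cat > look.py <<'E'
from h import *
import cv2,sys
tag=sys.argv[1]
B={"p":(("side",(265,205,120,105)),("top",(335,150,120,95))),"m":(("side",(225,150,140,110)),("top",(215,170,130,90)))}[sys.argv[2]]
o=r.get_obs();print(o['time'],o['joint_positions'],o['position'],o['tcp_rot'],o['ft_force'],o['gripper_width'])
for n,b in B:
    f=r.grab_frame(n)[:,:,::-1];cv2.imwrite(f'pics/{n}{tag}.png',f);x,y,w,h=b
    f=cv2.resize(f[y:y+h,x:x+w],None,fx=5.5,fy=5.5,interpolation=cv2.INTER_CUBIC)
    R=Rn.from_euler('xyz',o['tcp_rot']).as_matrix()
    for k in(-o['gripper_width']/2,0,o['gripper_width']/2):
        q=proj(n,o['position']+R@np.array([0,k,0.]))[0];q=(q-[x,y]+.5)*5.5;cv2.circle(f,tuple(q.astype(int).tolist()),2,(0,255,0),-1)
    cv2.imwrite(f'pics/{n}{tag}c.png',f)
E
python3 look.py 2 p
```

```text
2.7 [-0.105  0.284  0.543  2.263 -0.584  0.247  2.085] [ 495.606 -244.579  125.646] [3.141 0.422 2.726] [-0.878  0.043 -0.236] 85.68267658259808
```

View pics/side2c.png

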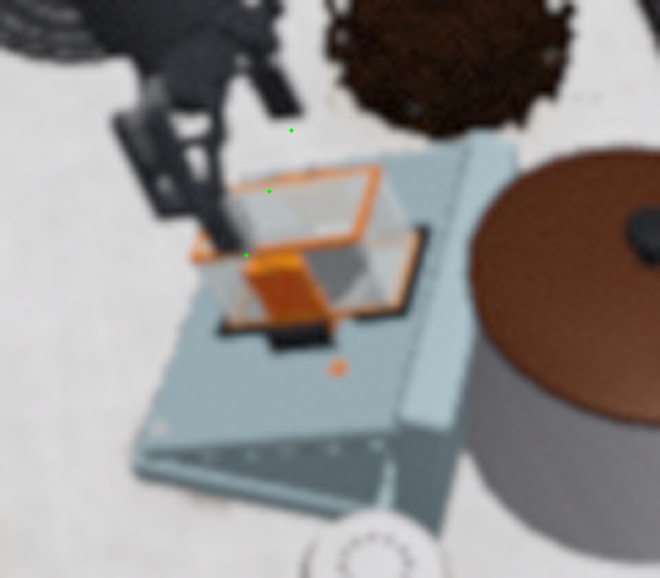

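View pics/top2c.png

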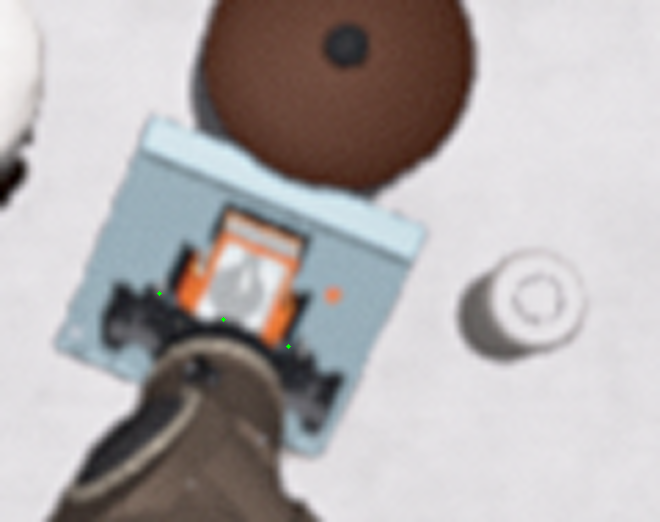

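```bash
cat > st.py <<'E'
from h import *
import sys
o=r.get_obs();R=Rn.from_euler('xyz',o['tcp_rot']).as_matrix()
print('t',o['time'],'q',o['joint_positions'],'F',o['ft_force'],'w',o['gripper_width'])
print('panel coords',Rp(YAW).T@(o['position']-P0),'tilt err rotvec deg',np.degrees(Rn.from_matrix(toolR().T@R).as_rotvec()))
for d in map(float,sys.argv[1:]): print(d,*rows(at(0,0,d),toolR()))
E
python3 st.py 70 50 26
```

```text
t 2.8 q [-0.111  0.279  0.551  2.263 -0.58   0.248  2.083] F [0.119 0.845 0.516] w 85.44263324236553
panel coords [-1.728  2.352 68.509] tilt err rotvec deg [0.017 0.577 0.052]
70.0 [-0.    -0.013  0.01 ] [-0.004 -0.009  0.001]
50.0 [ 0.038 -0.03  -0.08 ] [-0.004 -0.009  0.001]
26.0 [ 0.085 -0.05  -0.189] [-0.004 -0.009  0.001]
```

>>> play_rows:
  plan:
    - {"claw":1,"translation":[0.01,-0.02,-0.02],"twist":[-0.004,-0.009,0]}
    - {"claw":1,"translation":[0.02,-0.025,-0.05],"twist":[-0.004,-0.009,0]}
    - {"claw":1,"translation":[0.038,-0.03,-0.08],"twist":[-0.004,-0.009,0]}
    - {"claw":1,"translation":[0.05,-0.035,-0.107],"twist":[-0.004,-0.009,0]}
    - {"claw":1,"translation":[0.058,-0.04,-0.125],"twist":[-0.004,-0.009,0]}

```text
time: 3.3
position: [508.1, -253.0, 104.5]
tcp_rot: [3.141, 0.438, 2.727]
ft_force: [-0.9, -0.4, -0.5]
gripper_width: 85.1
```

```bash
python3 st.py 26; python3 look.py 3 p
```

```text
t 3.3 q [ 0.032  0.335  0.397  2.252 -0.694  0.178  2.197] F [-0.899 -0.431 -0.506] w 85.05505395435766
panel coords [ 1.253  0.818 40.793] tilt err rotvec deg [-0.061 -0.117  0.001]
26.0 [ 0.022 -0.014 -0.07 ] [-0.     0.002 -0.   ]
3.3 [ 0.032  0.335  0.397  2.252 -0.694  0.178  2.197] [ 508.092 -252.958  104.5  ] [3.141 0.438 2.727] [-0.899 -0.431 -0.506] 85.05505395435766
```

View pics/side3c.png

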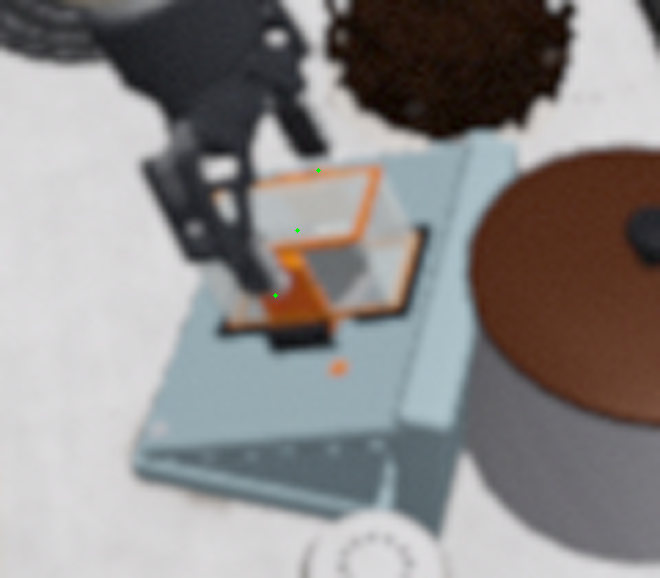

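View pics/top3c.png

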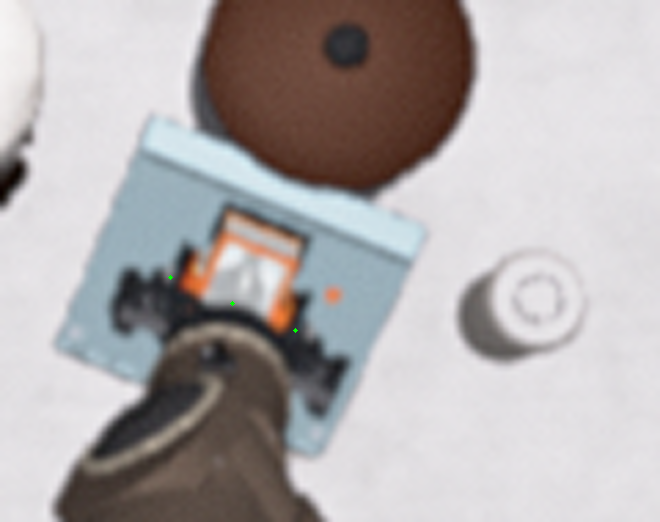

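>>> play_rows:
  plan:
    - {"claw":1,"translation":[0.006,-0.006,-0.02],"twist":[0,0.002,0]}
    - {"claw":1,"translation":[0.014,-0.012,-0.045],"twist":[0,0.002,0]}
    - {"claw":1,"translation":[0.02,-0.016,-0.07],"twist":[0,0.002,0]}
    - {"claw":1,"translation":[0.024,-0.018,-0.08],"twist":[0,0.002,0]}
    - {"claw":1,"translation":[0.024,-0.018,-0.08],"twist":[0,0.002,0]}

```text
time: 3.9
position: [512.0, -257.2, 87.2]
tcp_rot: [-3.141, 0.434, 2.726]
ft_force: [-0.0, -0.2, -0.4]
gripper_width: 85.4
```

```bash
python3 st.py 24; python3 look.py 4 p
```

```text
t 3.9 q [ 0.101  0.373  0.323  2.244 -0.76   0.145  2.265] F [-0.016 -0.179 -0.416] w 85.38984826171392
panel coords [-1.276 -1.456 22.884] tilt err rotvec deg [0.041 0.117 0.042]
24.0 [0.006 0.005 0.008] [-0.    -0.002  0.001]
3.9 [ 0.101  0.373  0.323  2.244 -0.76   0.145  2.265] [ 512.004 -257.167   87.201] [-3.141  0.434  2.726] [-0.016 -0.179 -0.416] 85.38984826171392
```

View pics/side4c.png

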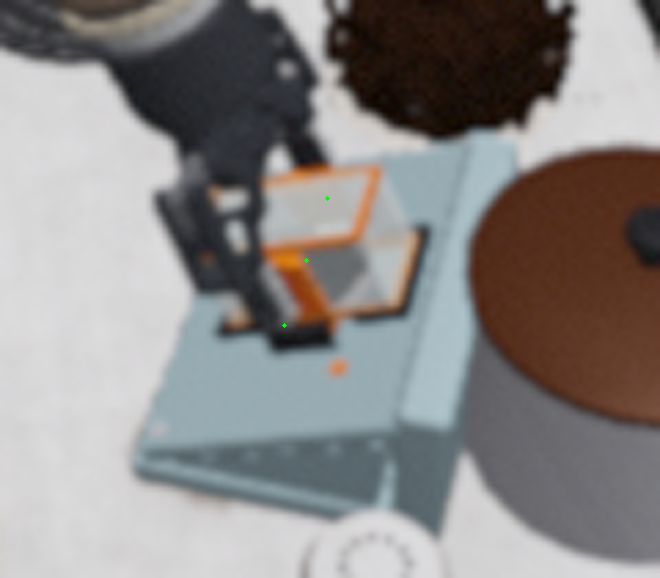

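>>> play_rows:
  plan:
    - {"claw":1,"translation":[0.012,0.003,0.01],"twist":[0,0,0]}
    - {"claw":0.6,"translation":[0.012,0.003,0.01],"twist":[0,0,0]}
    - {"claw":0.3,"translation":[0.012,0.003,0.01],"twist":[0,0,0]}
    - {"claw":0.0,"translation":[0.012,0.003,0.01],"twist":[0,0,0]}
    - {"claw":0.0,"translation":[0.012,0.003,0.01],"twist":[0,0,0]}

```text
time: 4.5
position: [514.6, -256.4, 91.2]
tcp_rot: [3.14, 0.437, 2.725]
ft_force: [-12.5, 7.0, 23.9]
gripper_width: 51.0
```

```bash
python3 st.py 24; python3 look.py 5 p
```

```text
t 4.5 q [ 0.082  0.369  0.342  2.24  -0.753  0.155  2.255] F [-12.514   6.961  23.897] w 50.975837669004775
panel coords [ 2.294  0.302 25.633] tilt err rotvec deg [-0.039 -0.023  0.065]
24.0 [-0.007  0.001 -0.012] [-0.001  0.001  0.001]
4.5 [ 0.082  0.369  0.342  2.24  -0.753  0.155  2.255] [ 514.611 -256.394   91.201] [3.14  0.437 2.725] [-12.514   6.961  23.897] 50.975837669004775
```

View pics/side5c.png

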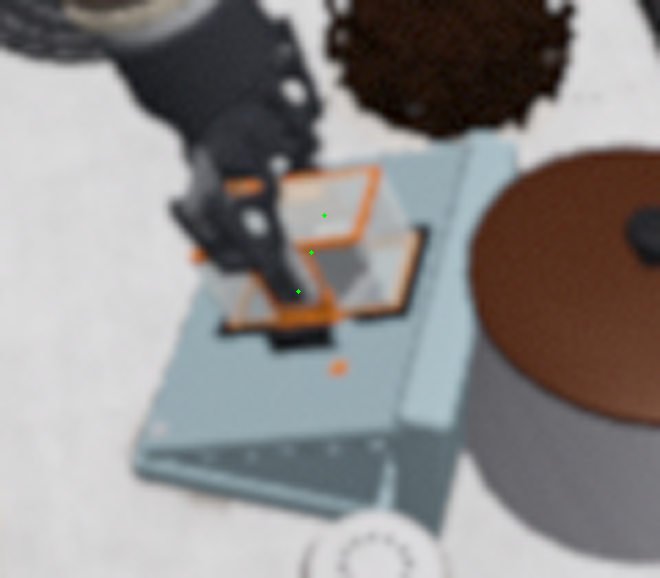

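Both tabs are pressed in (51 mm over them), with the finger centred on the tab and above the keeper. The 28 N comes from the pads swinging forward. I'll lift gently along the panel's z.

>>> play_rows:
  plan:
    - {"claw":-0.1,"translation":[-0.006,0.003,0.014],"twist":[0,0,0]}
    - {"claw":-0.1,"translation":[-0.012,0.005,0.027],"twist":[0,0,0]}
    - {"claw":-0.1,"translation":[-0.019,0.008,0.045],"twist":[0,0,0]}
    - {"claw":-0.1,"translation":[-0.029,0.013,0.068],"twist":[0,0,0]}
    - {"claw":-0.1,"translation":[-0.039,0.017,0.09],"twist":[0,0,0]}

```text
time: 5.1
position: [506.5, -252.9, 109.4]
tcp_rot: [3.141, 0.436, 2.725]
ft_force: [-0.2, -0.6, -0.9]
gripper_width: 50.1
```

```bash
python3 st.py 24; python3 look.py 6 p
```

```text
t 5.1 q [-0.008  0.328  0.445  2.252 -0.702  0.197  2.204] F [-0.163 -0.597 -0.89 ] w 50.07097068612281
panel coords [ 1.996  0.272 45.805] tilt err rotvec deg [-0.032 -0.001  0.064]
24.0 [ 0.033 -0.016 -0.103] [-0.001  0.     0.001]
5.1 [-0.008  0.328  0.445  2.252 -0.702  0.197  2.204] [ 506.55  -252.875  109.357] [3.141 0.436 2.725] [-0.163 -0.597 -0.89 ] 50.07097068612281
```

View pics/side6c.png

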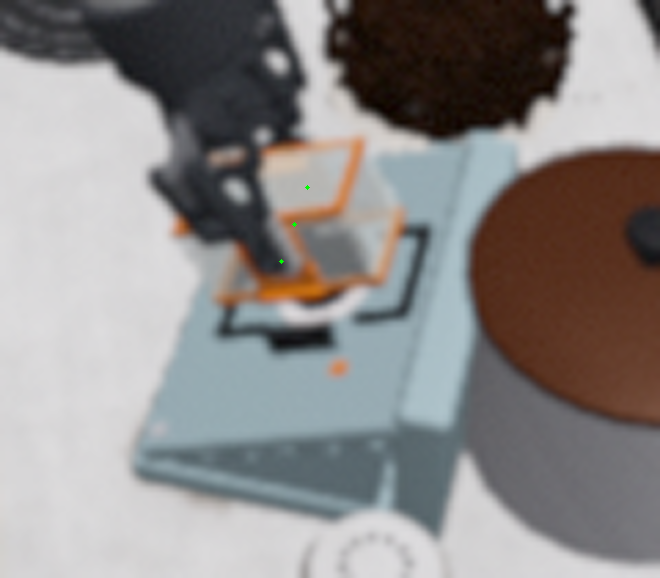

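The guard has come up cleanly by about 20 mm and the knob's white skirt now shows at (320,305). I'll lift on.

>>> play_rows:
  plan:
    - {"claw":-0.1,"translation":[-0.027,0.012,0.063],"twist":[0,0,0]}
    - {"claw":-0.1,"translation":[-0.058,0.025,0.136],"twist":[0,0,0]}
    - {"claw":-0.1,"translation":[-0.097,0.043,0.227],"twist":[0,0,0]}
    - {"claw":-0.1,"translation":[-0.145,0.064,0.34],"twist":[0,0,0]}
    - {"claw":-0.1,"translation":[-0.175,0.077,0.41],"twist":[0,0,0]}

```text
time: 5.7
position: [471.3, -237.6, 192.4]
tcp_rot: [3.14, 0.437, 2.725]
ft_force: [0.4, 1.2, 0.1]
gripper_width: 50.1
```

```bash
python3 st.py 24; python3 look.py 7 p; python3 - <<'E'
from h import *
Rd=Rn.from_euler('xyz',[np.pi,0,2.727]).as_matrix()
print(rows([424.5,73,180],Rd))
E
```

```text
t 5.7 q [-0.493  0.107  0.937  2.276 -0.249  0.374  1.788] F [0.416 1.219 0.062] w 50.086259009338804
panel coords [  2.286   0.006 137.331] tilt err rotvec deg [-0.035 -0.047  0.095]
24.0 [ 0.21  -0.092 -0.518] [-0.001  0.001  0.001]
5.7 [-0.493  0.107  0.937  2.276 -0.249  0.374  1.788] [ 471.286 -237.629  192.43 ] [3.14  0.437 2.725] [0.416 1.219 0.062] 50.086259009338804
(array([-0.24 ,  1.549, -0.065]), array([ 0.166,  0.385, -0.   ]))
```

View pics/side7c.png

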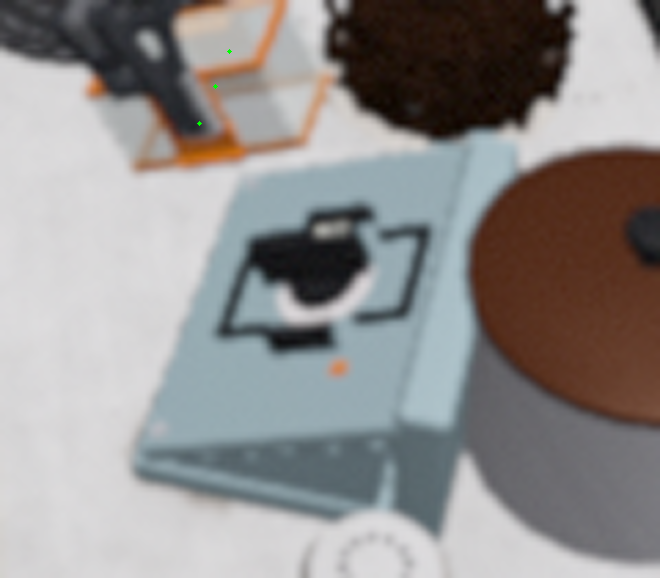

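View pics/top7c.png

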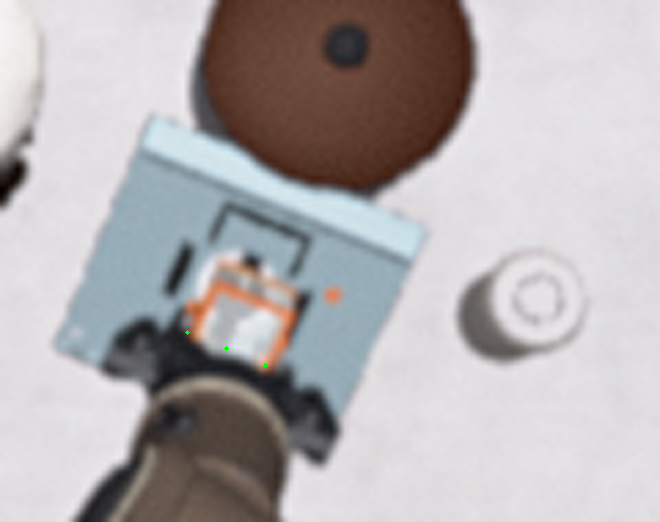

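The guard is off and held level, and the black knob wing is visible at (315,265). Next, carry it to the mat.

>>> play_rows:
  plan:
    - {"claw":-0.1,"translation":[-0.1,0.12,0.05],"twist":[0,0,0]}
    - {"claw":-0.1,"translation":[-0.2,0.3,0.05],"twist":[0.03,0.07,0]}
    - {"claw":-0.1,"translation":[-0.24,0.5,0.05],"twist":[0.07,0.16,0]}
    - {"claw":-0.1,"translation":[-0.24,0.7,0.05],"twist":[0.11,0.25,0]}
    - {"claw":-0.1,"translation":[-0.24,0.9,0.05],"twist":[0.14,0.33,0]}

```text
time: 6.3
position: [424.5, -53.1, 203.3]
tcp_rot: [3.139, 0.06, 2.73]
ft_force: [1.3, -0.9, -1.3]
gripper_width: 50.1
```

```bash
cat > mv.py <<'E'
from h import *
import sys
p=list(map(float,sys.argv[1:4]))
o=r.get_obs();print(o['time'],o['joint_positions'],o['position'],o['tcp_rot'],o['ft_force'],o['gripper_width'])
print(rows(p,Rn.from_euler('xyz',[np.pi,0,2.727]).as_matrix()))
E
python3 mv.py 424.5 73 150
```

```text
6.3 [-0.824  0.069  0.879  2.173 -0.045  0.868  1.24 ] [424.464 -53.069 203.265] [3.139 0.06  2.73 ] [ 1.283 -0.888 -1.338] 50.1222501985184
(array([ 0.   ,  0.63 , -0.266]), array([ 0.021,  0.053, -0.003]))
```

>>> play_rows:
  plan:
    - {"claw":-0.1,"translation":[0,0.15,0],"twist":[0.01,0.03,0]}
    - {"claw":-0.1,"translation":[0,0.32,-0.05],"twist":[0.021,0.053,-0.003]}
    - {"claw":-0.1,"translation":[0,0.5,-0.13],"twist":[0.021,0.053,-0.003]}
    - {"claw":-0.1,"translation":[0,0.63,-0.266],"twist":[0.021,0.053,-0.003]}
    - {"claw":-0.1,"translation":[0,0.63,-0.32],"twist":[0.021,0.053,-0.003]}

```text
time: 6.8
position: [423.4, 76.7, 136.4]
tcp_rot: [-3.141, -0.003, 2.733]
ft_force: [-0.3, -0.9, -1.8]
gripper_width: 50.4
```

```bash
python3 mv.py 425.5 73 45; python3 look.py 8 m
```

```text
6.8 [-0.923  0.258  0.745  2.195 -0.252  0.774  1.15 ] [423.421  76.711 136.385] [-3.141 -0.003  2.733] [-0.32  -0.864 -1.834] 50.447555460489454
(array([ 0.01 , -0.019, -0.457]), array([-0.001, -0.003, -0.006]))
6.8 [-0.923  0.258  0.745  2.195 -0.252  0.774  1.15 ] [423.421  76.711 136.385] [-3.141 -0.003  2.733] [-0.32  -0.864 -1.834] 50.447555460489454
```

View pics/side8c.png

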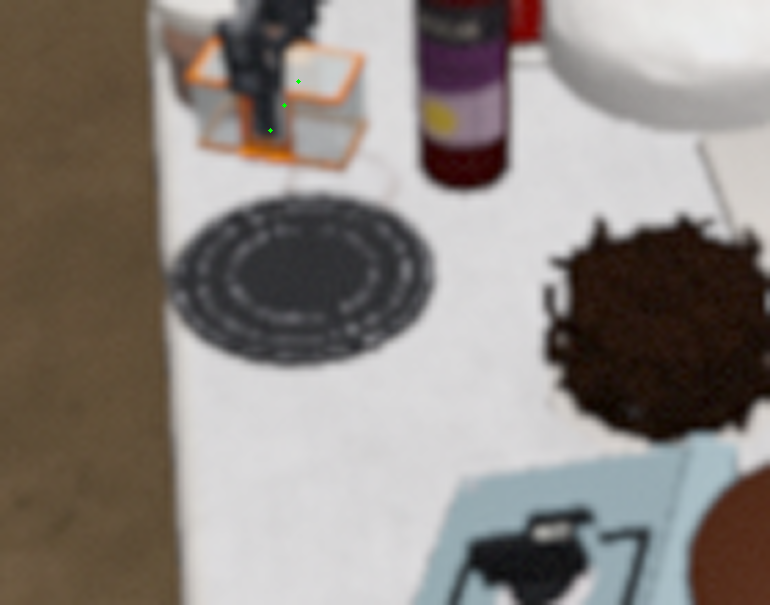

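View pics/top8c.png

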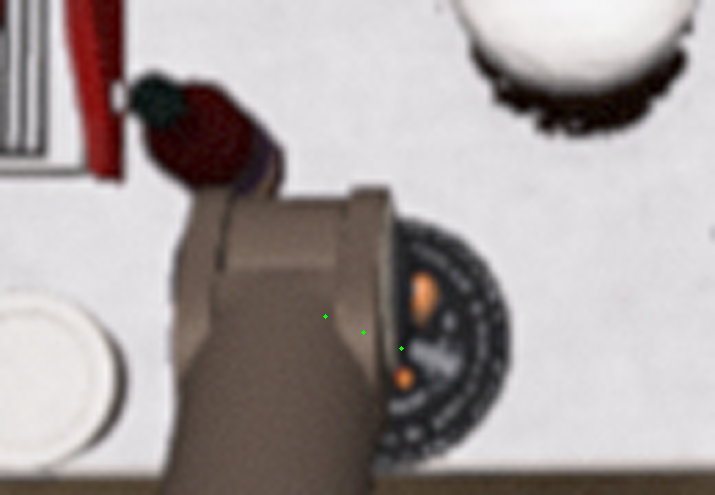

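```bash
python3 - <<'E'
import cv2
for n in("side","top"):
    f=cv2.imread(f'pics/{n}8.png')[0:300,80:480]; cv2.imwrite(f'pics/{n}8d.png',cv2.resize(f,None,fx=2,fy=2))
E
```

```text
(no output)
```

View pics/side8d.png

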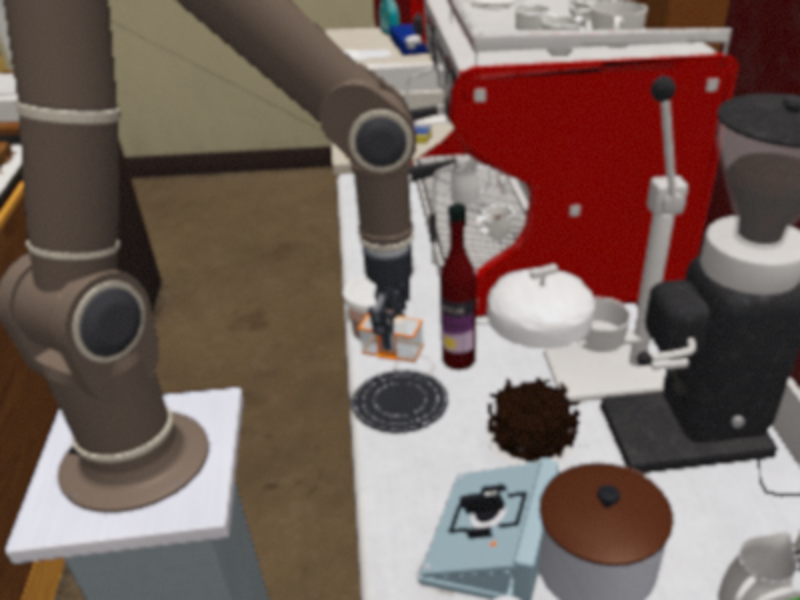

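View pics/top8d.png

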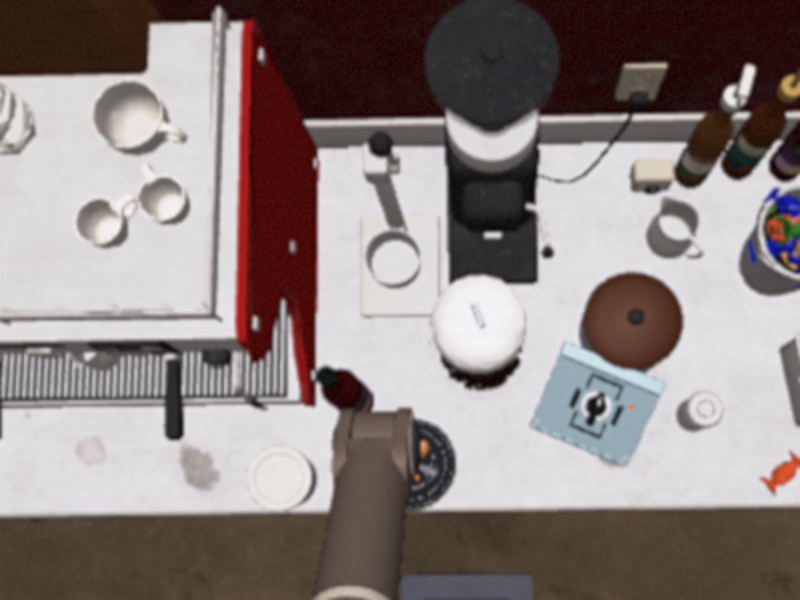

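The wrist stands straight above the TCP, with more than 50 mm to the bottle, and the guard hangs level. Lower it.

>>> play_rows:
  plan:
    - {"claw":-0.1,"translation":[0.01,-0.019,-0.12],"twist":[0,-0.003,-0.006]}
    - {"claw":-0.1,"translation":[0.01,-0.019,-0.24],"twist":[0,-0.003,-0.006]}
    - {"claw":-0.1,"translation":[0.01,-0.019,-0.35],"twist":[0,-0.003,-0.006]}
    - {"claw":-0.1,"translation":[0.01,-0.019,-0.43],"twist":[0,-0.003,-0.006]}
    - {"claw":-0.1,"translation":[0.01,-0.019,-0.457],"twist":[0,-0.003,-0.006]}

```text
time: 7.4
position: [425.2, 67.9, 45.1]
tcp_rot: [-3.14, -0.001, 2.72]
ft_force: [0.4, -0.8, -0.2]
gripper_width: 50.3
```

```bash
python3 mv.py 425.5 73 32; python3 look.py 9 m
```

```text
7.4 [-0.757  0.443  0.6    2.258 -0.469  0.562  1.352] [425.23   67.927  45.068] [-3.14  -0.001  2.72 ] [ 0.381 -0.773 -0.195] 50.331657490055335
(array([ 0.001,  0.025, -0.065]), array([ 0.001, -0.001,  0.007]))
7.4 [-0.757  0.443  0.6    2.258 -0.469  0.562  1.352] [425.23   67.927  45.068] [-3.14  -0.001  2.72 ] [ 0.381 -0.773 -0.195] 50.331657490055335
```

View pics/side9c.png

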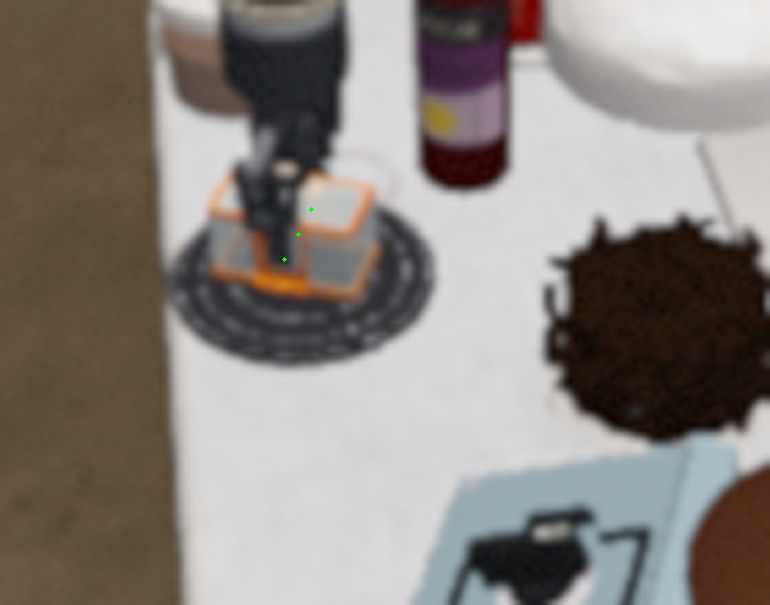

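>>> play_rows:
  plan:
    - {"claw":-0.1,"translation":[0,0.01,-0.017],"twist":[0,0,0.007]}
    - {"claw":-0.1,"translation":[0,0.018,-0.033],"twist":[0,0,0.007]}
    - {"claw":-0.1,"translation":[0,0.025,-0.048],"twist":[0,0,0.007]}
    - {"claw":-0.1,"translation":[0,0.025,-0.056],"twist":[0,0,0.007]}
    - {"claw":-0.1,"translation":[0,0.025,-0.06],"twist":[0,0,0.007]}

```text
time: 8.0
position: [425.5, 73.4, 33.8]
tcp_rot: [-3.14, -0.0, 2.728]
ft_force: [-0.6, 0.0, -1.7]
gripper_width: 50.1
```

```bash
python3 mv.py 425.5 73 32; python3 look.py 10 m
```

```text
8.0 [-0.745  0.466  0.573  2.261 -0.494  0.536  1.369] [425.485  73.385  33.794] [-3.14  -0.     2.728] [-0.631  0.039 -1.675] 50.07891965158826
(array([ 0.   , -0.002, -0.009]), array([ 0.001, -0.001, -0.001]))
8.0 [-0.745  0.466  0.573  2.261 -0.494  0.536  1.369] [425.485  73.385  33.794] [-3.14  -0.     2.728] [-0.631  0.039 -1.675] 50.07891965158826
```

View pics/side10c.png

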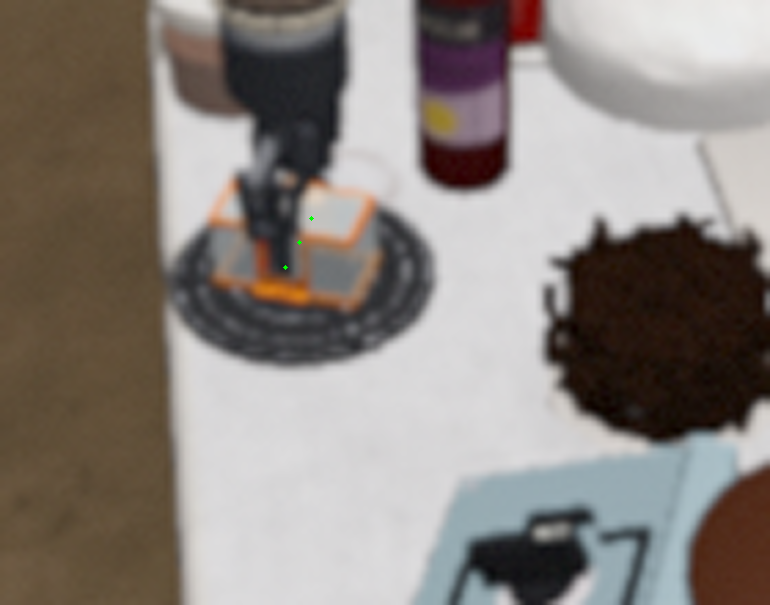

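Still no contact, and the expected height is about 31. Go on down in small steps, watching the force.

>>> play_rows:
  plan:
    - {"claw":-0.1,"translation":[0,0,-0.007],"twist":[0,0,0]}
    - {"claw":-0.1,"translation":[0,0,-0.014],"twist":[0,0,0]}
    - {"claw":-0.1,"translation":[0,0,-0.018],"twist":[0,0,0]}

```text
time: 8.4
position: [425.5, 73.2, 30.2]
tcp_rot: [-3.14, -0.0, 2.728]
ft_force: [-2.3, -0.5, 13.8]
gripper_width: 50.0
```

>>> play_rows:
  plan:
    - {"claw":0.3,"translation":[0,0,0.003],"twist":[0,0,0]}
    - {"claw":0.45,"translation":[0,0,0.003],"twist":[0,0,0]}
    - {"claw":0.7,"translation":[0,0,0.003],"twist":[0,0,0]}
    - {"claw":1,"translation":[0,0,0.003],"twist":[0,0,0]}
    - {"claw":1,"translation":[0,0,0.003],"twist":[0,0,0]}

```text
time: 8.9
position: [425.6, 73.2, 30.8]
tcp_rot: [-3.14, 0.0, 2.728]
ft_force: [-0.6, -0.6, 0.1]
gripper_width: 85.6
```

>>> play_rows:
  plan:
    - {"claw":1,"translation":[0,0,0.003],"twist":[0,0,0]}
    - {"claw":1,"translation":[0,0,0.003],"twist":[0,0,0]}

```text
time: 9.1
position: [425.7, 73.3, 31.5]
tcp_rot: [-3.14, 0.0, 2.728]
ft_force: [0.2, -0.3, -0.1]
gripper_width: 85.6
```

```bash
python3 mv.py 425.5 73 170; python3 look.py 11 m
```

```text
9.1 [-0.74   0.47   0.567  2.262 -0.5    0.531  1.374] [425.657  73.256  31.511] [-3.14   0.     2.728] [ 0.231 -0.296 -0.148] 85.6052854636739
(array([-0.001, -0.001,  0.692]), array([ 0.001, -0.   , -0.001]))
9.1 [-0.74   0.47   0.567  2.262 -0.5    0.531  1.374] [425.657  73.256  31.511] [-3.14   0.     2.728] [ 0.231 -0.296 -0.148] 85.6052854636739
```

View pics/side11c.png

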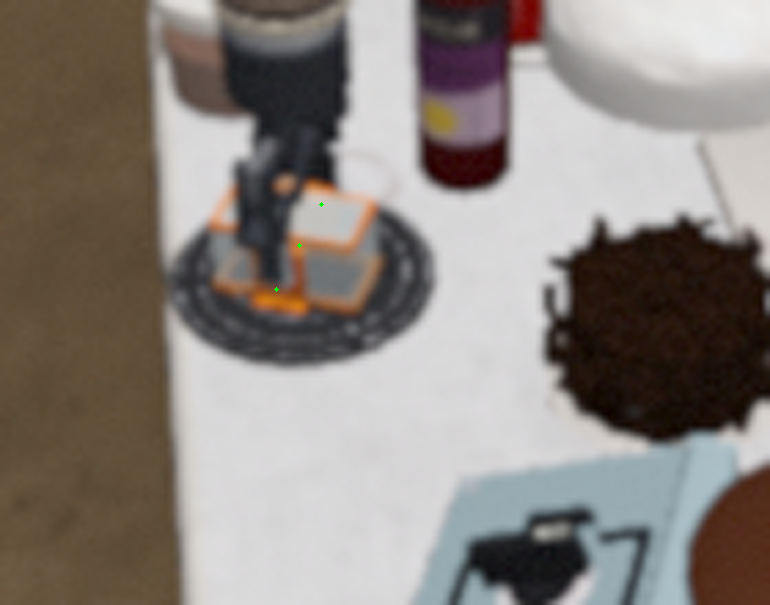

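View pics/top11c.png

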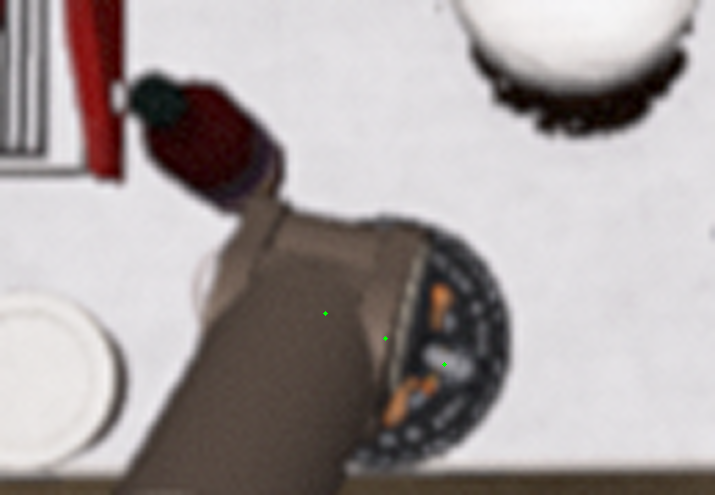

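Released, and the guard stands on the mat with its tabs sprung out. Raise straight up.

>>> play_rows:
  plan:
    - {"claw":1,"translation":[0,0,0.05],"twist":[0,0,0]}
    - {"claw":1,"translation":[0,0,0.15],"twist":[0,0,0]}
    - {"claw":1,"translation":[0,0,0.33],"twist":[0,0,0]}
    - {"claw":1,"translation":[0,0,0.55],"twist":[0,0,0]}
    - {"claw":1,"translation":[0,0,0.75],"twist":[0,0,0]}

```text
time: 9.7
position: [425.4, 72.4, 183.5]
tcp_rot: [-3.139, 0.0, 2.727]
ft_force: [0.9, 0.4, -0.0]
gripper_width: 85.5
```

>>> play_rows:
  plan:
    - {"claw":1,"translation":[0,-0.2,0.1],"twist":[0,0,0]}
    - {"claw":1,"translation":[0,-0.42,0.15],"twist":[0,0,0]}
    - {"claw":1,"translation":[0,-0.65,0.15],"twist":[0,0,0]}
    - {"claw":1,"translation":[0,-0.88,0.15],"twist":[0,0,0]}
    - {"claw":1,"translation":[0,-1,0.15],"twist":[0,0,0]}

```text
time: 10.2
position: [424.6, -131.2, 214.5]
tcp_rot: [-3.14, 0.001, 2.723]
ft_force: [-0.5, -0.2, 0.9]
gripper_width: 85.7
```

```bash
python3 st.py 150; python3 look.py 12 m;python3 - <<'E'
import cv2
for n,(x,y,w,h),k in(("side",(275,215,100,90),6.5),("top",(335,160,110,80),7)):
    cv2.imwrite(f'pics/{n}12p.png',cv2.resize(cv2.imread(f'pics/{n}12.png')[y:y+h,x:x+w],None,fx=k,fy=k,interpolation=cv2.INTER_CUBIC))
E
```

```text
t 10.2 q [-0.675  0.163  0.983  2.088 -0.163  0.968  1.547] F [-0.46  -0.244  0.869] w 85.68240459357332
panel coords [-65.996  78.541 193.489] tilt err rotvec deg [ 0.129 24.915  0.193]
150.0 [ 0.199 -0.517 -0.058] [-0.167 -0.38   0.004]
10.2 [-0.675  0.163  0.983  2.088 -0.163  0.968  1.547] [ 424.601 -131.24   214.469] [-3.14   0.001  2.723] [-0.46  -0.244  0.869] 85.68240459357332
```

View pics/side12c.png

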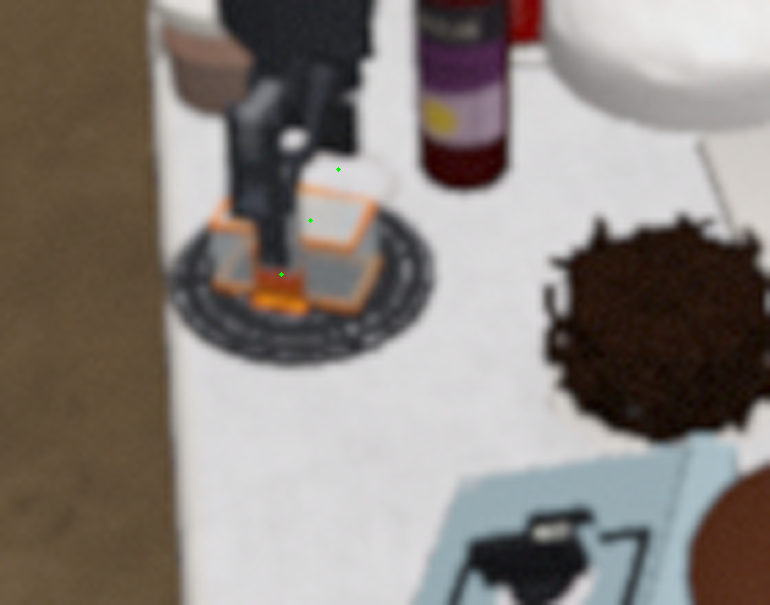

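View pics/top12c.png

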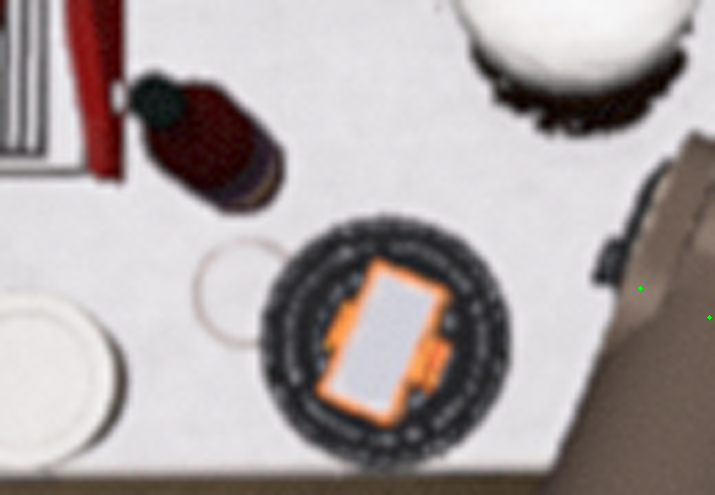

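View pics/side12p.png

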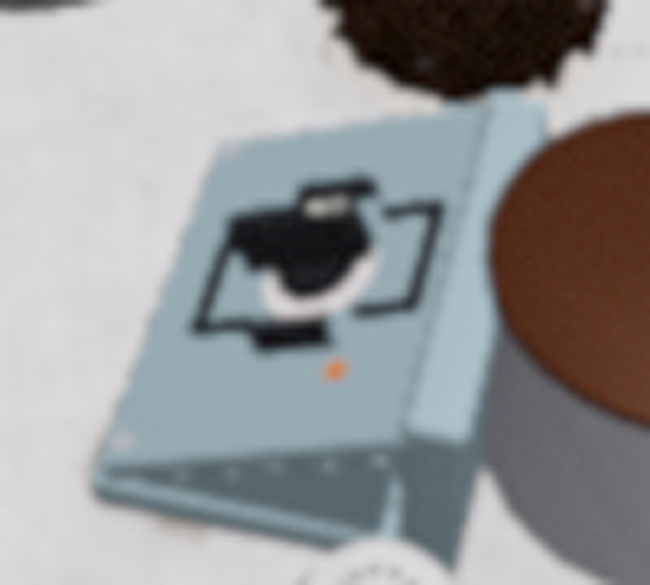

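View pics/top12p.png

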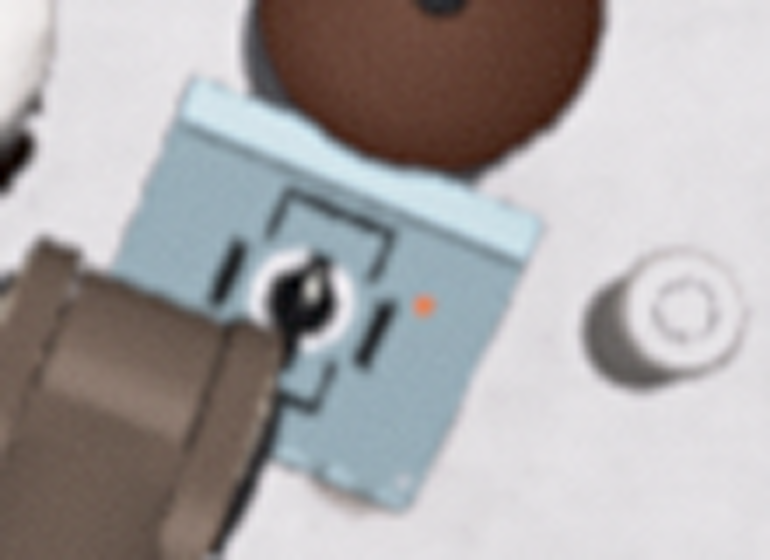

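The top view shows the guard centred on the mat (385,342 against 386,342), upright. The wing knob is on the panel at (303,300), with its white line pointing up the slope. Now to the knob.

>>> play_rows:
  plan:
    - {"claw":1,"translation":[0.03,-0.15,0.05],"twist":[-0.04,-0.09,0]}
    - {"claw":1,"translation":[0.08,-0.3,0.05],"twist":[-0.08,-0.18,0]}
    - {"claw":1,"translation":[0.13,-0.42,0.05],"twist":[-0.12,-0.27,0]}
    - {"claw":1,"translation":[0.199,-0.517,0],"twist":[-0.167,-0.38,0.004]}
    - {"claw":1,"translation":[0.199,-0.517,-0.058],"twist":[-0.167,-0.38,0.004]}

```text
time: 10.8
position: [463.5, -235.2, 202.5]
tcp_rot: [3.138, 0.44, 2.721]
ft_force: [-0.1, 1.9, -1.0]
gripper_width: 85.4
```

```bash
python3 st.py 100 60
```

```text
t 10.8 q [-0.636  0.056  1.069  2.286 -0.138  0.391  1.689] F [-0.116  1.949 -0.993] w 85.44170543485896
panel coords [ -0.784  -0.858 149.851] tilt err rotvec deg [-0.047 -0.222  0.298]
100.0 [ 0.101 -0.04  -0.224] [-0.001  0.005  0.004]
60.0 [ 0.179 -0.074 -0.406] [-0.001  0.005  0.004]
```

>>> play_rows:
  plan:
    - {"claw":1,"translation":[0.04,-0.016,-0.09],"twist":[0,0.005,0.004]}
    - {"claw":1,"translation":[0.08,-0.032,-0.18],"twist":[0,0.005,0.004]}
    - {"claw":1,"translation":[0.12,-0.05,-0.27],"twist":[0,0.005,0.004]}
    - {"claw":1,"translation":[0.16,-0.067,-0.36],"twist":[0,0.005,0.004]}
    - {"claw":1,"translation":[0.179,-0.074,-0.406],"twist":[0,0.005,0.004]}

```text
time: 11.3
position: [499.6, -248.7, 119.9]
tcp_rot: [3.139, 0.433, 2.726]
ft_force: [0.0, 0.4, -0.6]
gripper_width: 85.4
```

```bash
python3 st.py 26; python3 look.py 13 p
```

```text
t 11.3 q [-0.139  0.312  0.598  2.266 -0.777  0.242  2.278] F [ 0.005  0.369 -0.631] w 85.36474137093514
panel coords [-0.785  1.312 58.783] tilt err rotvec deg [-0.123  0.165  0.012]
26.0 [ 0.064 -0.035 -0.147] [-0.003 -0.002 -0.001]
11.3 [-0.139  0.312  0.598  2.266 -0.777  0.242  2.278] [ 499.644 -248.696  119.944] [3.139 0.433 2.726] [ 0.005  0.369 -0.631] 85.36474137093514
```

View pics/side13c.png

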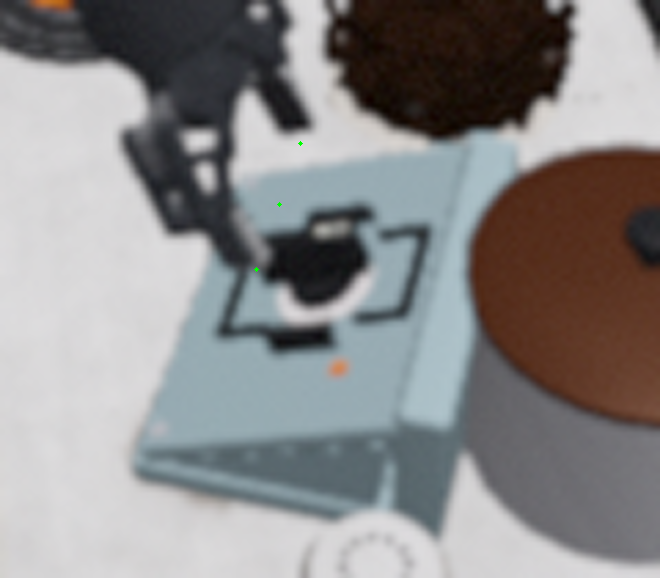

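View pics/top13c.png

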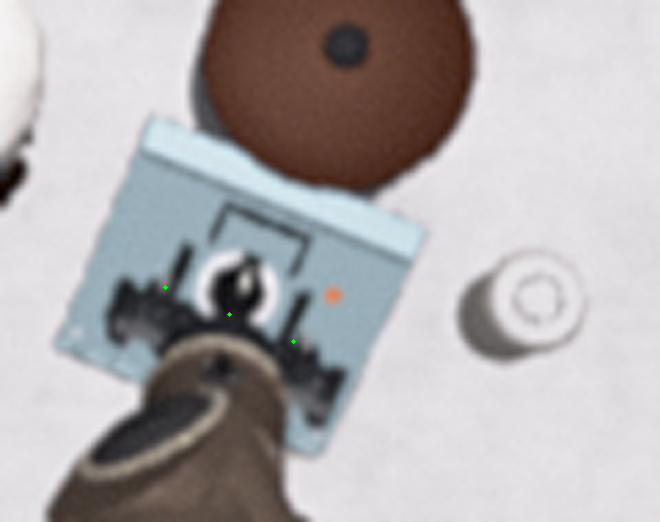

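Aligned. Descend to about 25 mm out.

>>> play_rows:
  plan:
    - {"claw":1,"translation":[0.015,-0.012,-0.035],"twist":[-0.003,-0.002,0]}
    - {"claw":1,"translation":[0.03,-0.02,-0.07],"twist":[-0.003,-0.002,0]}
    - {"claw":1,"translation":[0.045,-0.028,-0.105],"twist":[-0.003,-0.002,0]}
    - {"claw":1,"translation":[0.058,-0.033,-0.135],"twist":[-0.003,-0.002,0]}
    - {"claw":1,"translation":[0.065,-0.035,-0.149],"twist":[-0.003,-0.002,0]}

```text
time: 11.9
position: [512.7, -255.3, 91.0]
tcp_rot: [3.141, 0.437, 2.727]
ft_force: [-0.2, 0.1, -0.1]
gripper_width: 85.0
```

```bash
python3 st.py 25; python3 look.py 14 p
```

```text
t 11.9 q [ 0.018  0.375  0.421  2.249 -0.908  0.172  2.406] F [-0.205  0.095 -0.068] w 85.03708258666715
panel coords [ 0.186  0.537 26.41 ] tilt err rotvec deg [-0.049 -0.034 -0.045]
25.0 [ 0.001 -0.003 -0.007] [-0.     0.001 -0.001]
11.9 [ 0.018  0.375  0.421  2.249 -0.908  0.172  2.406] [ 512.657 -255.276   91.014] [3.141 0.437 2.727] [-0.205  0.095 -0.068] 85.03708258666715
```

View pics/side14c.png

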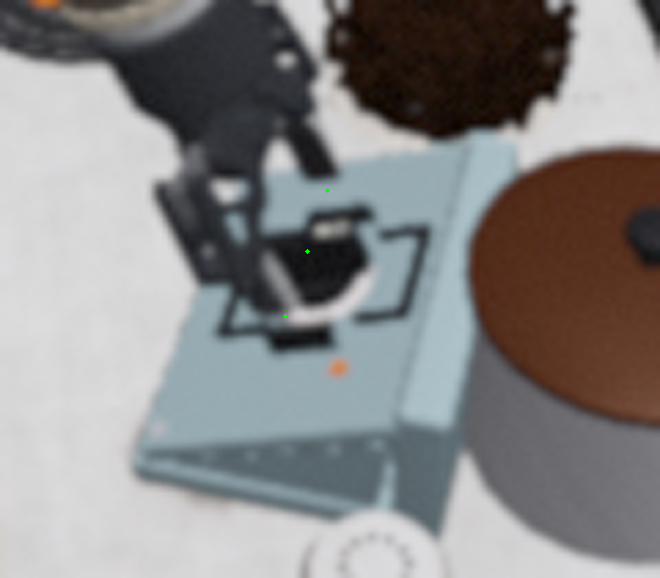

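View pics/top14c.png

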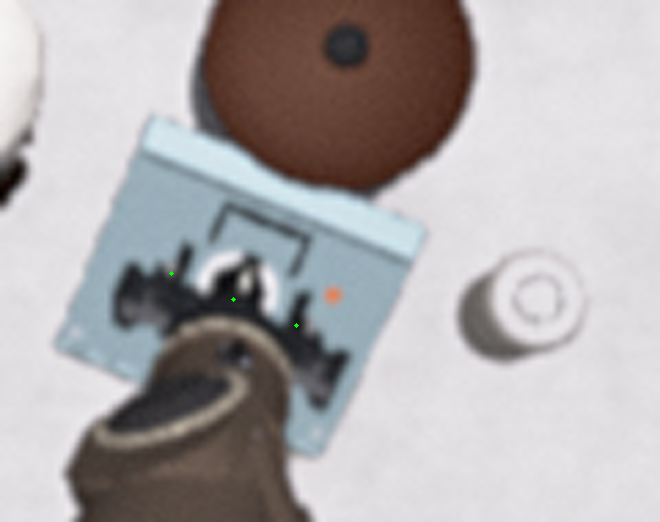

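>>> play_rows:
  plan:
    - {"claw":0.4,"translation":[0.001,-0.002,-0.002],"twist":[0,0,0]}
    - {"claw":0,"translation":[0.001,-0.002,-0.002],"twist":[0,0,0]}
    - {"claw":-0.4,"translation":[0.001,-0.002,0],"twist":[0,0,0]}
    - {"claw":-0.7,"translation":[0.001,-0.002,0],"twist":[0,0,0]}
    - {"claw":-0.9,"translation":[0.001,-0.002,0],"twist":[0,0,0]}

```text
time: 12.5
position: [512.9, -255.5, 91.1]
tcp_rot: [3.141, 0.437, 2.728]
ft_force: [-8.9, 11.2, 24.1]
gripper_width: 12.7
```

>>> play_rows:
  plan:
    - {"claw":-0.9,"translation":[0,0,0],"twist":[0,0,0]}
    - {"claw":-0.9,"translation":[0,0,0],"twist":[0,0,0]}

```text
time: 12.7
position: [512.8, -255.3, 91.2]
tcp_rot: [3.14, 0.437, 2.728]
ft_force: [-2.0, 1.8, 5.1]
gripper_width: 12.5
```

```bash
python3 st.py 25; python3 look.py 15 p;  python3 - <<'E'
from h import *
o=r.get_obs();print(o['ft_torque'])
pz=Rp(YAW)[:,2]; 
for a in (1.2,): print(-pz*np.degrees(a)/60, -pz*8/60)
E
```

```text
t 12.7 q [ 0.018  0.375  0.421  2.248 -0.908  0.174  2.407] F [-1.977  1.819  5.051] w 12.546295235852845
panel coords [ 0.451  0.541 26.531] tilt err rotvec deg [-0.092 -0.027 -0.054]
25.0 [-0.    -0.003 -0.008] [-0.001  0.001 -0.001]
12.7 [ 0.018  0.375  0.421  2.248 -0.908  0.174  2.407] [ 512.832 -255.349   91.236] [3.14  0.437 2.728] [-1.977  1.819  5.051] 12.546295235852845
[ 0.302  0.543 -0.006]
[ 0.443 -0.195 -1.039] [ 0.052 -0.023 -0.121]
```

View pics/side15c.png

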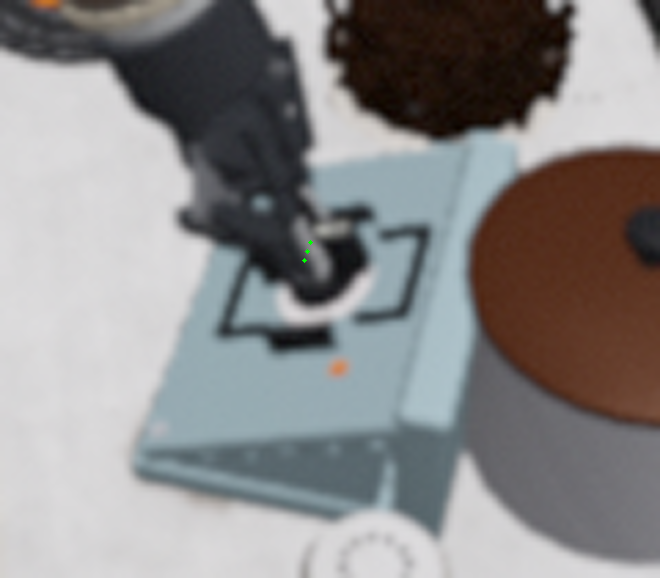

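View pics/top15c.png

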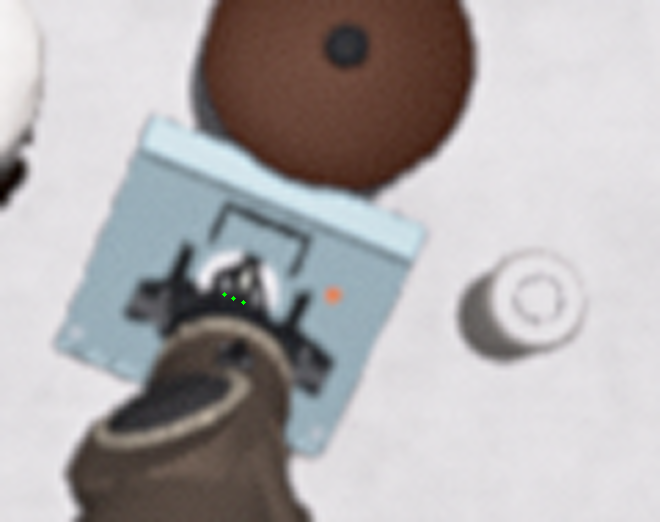

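The wing is gripped (12.5 mm). Turn 24° clockwise first, then check forces.

>>> play_rows:
  plan:
    - {"claw":-0.9,"translation":[0,0,0],"twist":[0.039,-0.017,-0.091]}
    - {"claw":-0.9,"translation":[0,0,0],"twist":[0.077,-0.034,-0.181]}
    - {"claw":-0.9,"translation":[0,0,0],"twist":[0.116,-0.051,-0.272]}
    - {"claw":-0.9,"translation":[0,0,0],"twist":[0.155,-0.068,-0.363]}

```text
time: 13.2
position: [512.5, -255.8, 91.2]
tcp_rot: [2.952, 0.396, 2.265]
ft_force: [-2.7, 0.5, 3.8]
gripper_width: 12.7
```

```bash
python3 st.py 26.5; python3 -c "
from h import *
o=r.get_obs();print(o['ft_torque'],Rp(YAW).T@o['ft_force'],Rp(YAW).T@o['ft_torque'])"
```

```text
t 13.2 q [-0.024  0.382  0.474  2.251 -0.991  0.189  2.062] F [-2.667  0.468  3.769] w 12.662768862171086
panel coords [ 0.285 -0.038 26.544] tilt err rotvec deg [-0.04  -0.035 24.253]
26.5 [-0.001  0.001 -0.001] [-0.157  0.07   0.366]
[-0.01   0.771 -0.109] [-0.79  -0.647  4.527] [-0.336  0.702  0.036]
```

>>> play_rows:
  plan:
    - {"claw":-0.9,"translation":[0,0,0],"twist":[0.039,-0.017,-0.091]}
    - {"claw":-0.9,"translation":[0,0,0],"twist":[0.077,-0.034,-0.181]}

```text
time: 13.4
position: [512.2, -256.0, 91.1]
tcp_rot: [2.871, 0.347, 2.042]
ft_force: [-2.4, 1.5, 2.1]
gripper_width: 12.8
```

```bash
python3 st.py 26.5
```

```text
t 13.4 q [-0.031  0.383  0.483  2.252 -1.003  0.191  1.86 ] F [-2.436  1.507  2.128] w 12.78016806945932
panel coords [ 0.141 -0.275 26.536] tilt err rotvec deg [-0.005 -0.042 36.497]
26.5 [ 0.     0.001 -0.   ] [-0.235  0.104  0.551]
```

>>> play_rows:
  plan:
    - {"claw":-0.9,"translation":[0,0,0],"twist":[0.039,-0.017,-0.091]}
    - {"claw":-0.9,"translation":[0,0,0],"twist":[0.077,-0.034,-0.181]}
    - {"claw":-0.9,"translation":[0,0,0],"twist":[0.116,-0.051,-0.272]}

```text
time: 13.7
position: [511.8, -256.1, 91.0]
tcp_rot: [2.778, 0.247, 1.725]
ft_force: [-2.6, 0.8, 3.7]
gripper_width: 13.0
```

```bash
python3 st.py 26.5
```

```text
t 13.7 q [-0.038  0.384  0.492  2.253 -1.012  0.193  1.55 ] F [-2.584  0.819  3.73 ] w 12.97595037034328
panel coords [-0.204 -0.548 26.544] tilt err rotvec deg [ 0.037 -0.026 54.758]
26.5 [0.002 0.002 0.   ] [-0.352  0.156  0.827]
```

>>> play_rows:
  plan:
    - {"claw":-0.9,"translation":[0,0,0],"twist":[0.032,-0.014,-0.076]}
    - {"claw":-0.9,"translation":[0,0,0],"twist":[0.065,-0.028,-0.151]}
    - {"claw":-0.9,"translation":[0,0,0],"twist":[0.09,-0.04,-0.212]}
    - {"claw":-0.9,"translation":[0,0,0],"twist":[0.09,-0.04,-0.212]}

```text
time: 14.1
position: [511.5, -256.1, 90.8]
tcp_rot: [2.732, 0.154, 1.493]
ft_force: [-3.1, 0.8, 3.8]
gripper_width: 12.8
```

```bash
python3 st.py 26.5; python3 look.py 16 p
```

```text
t 14.1 q [-0.041  0.385  0.495  2.253 -1.016  0.194  1.307] F [-3.094  0.799  3.813] w 12.794757009507526
panel coords [-0.515 -0.692 26.547] tilt err rotvec deg [ 0.069 -0.032 68.855]
26.5 [0.004 0.002 0.001] [-0.443  0.196  1.041]
14.1 [-0.041  0.385  0.495  2.253 -1.016  0.194  1.307] [ 511.527 -256.121   90.842] [2.732 0.154 1.493] [-3.094  0.799  3.813] 12.794757009507526
```

View pics/side16c.png

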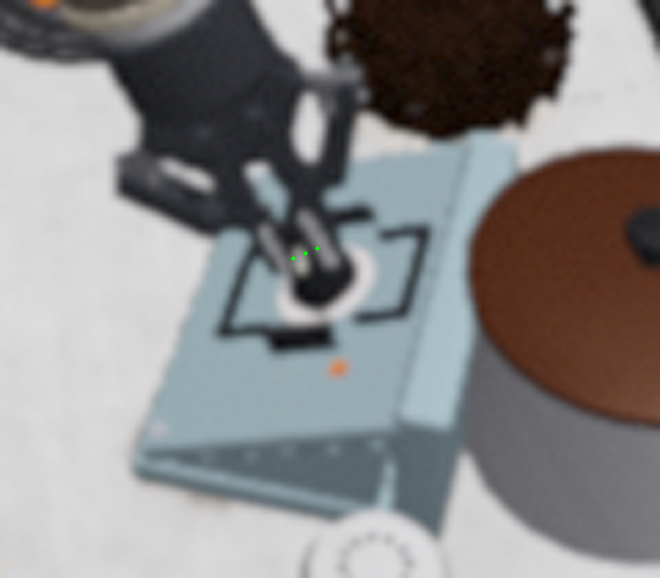

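View pics/top16c.png

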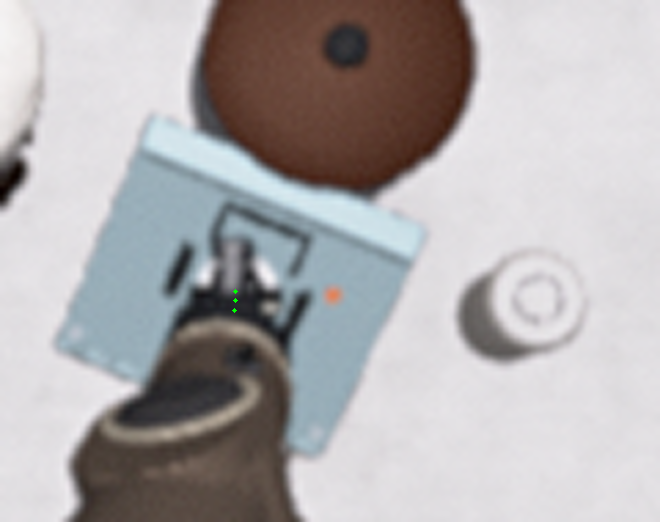

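The wing now points at the dot, with its white end at (270,305) in the top crop. Release by opening moderately, without moving.

>>> play_rows:
  plan:
    - {"claw":-0.5,"translation":[0,0,0],"twist":[0,0,0]}
    - {"claw":-0.1,"translation":[0,0,0],"twist":[0,0,0]}
    - {"claw":0.2,"translation":[0,0,0],"twist":[0,0,0]}
    - {"claw":0.2,"translation":[0,0,0],"twist":[0,0,0]}

```text
time: 14.6
position: [511.7, -256.2, 90.9]
tcp_rot: [2.732, 0.155, 1.496]
ft_force: [-0.5, -0.7, -0.5]
gripper_width: 51.2
```

>>> play_rows:
  plan:
    - {"claw":0.2,"translation":[-0.03,0.013,0.07],"twist":[0,0,0]}
    - {"claw":0.2,"translation":[-0.08,0.035,0.185],"twist":[0,0,0]}
    - {"claw":0.2,"translation":[-0.14,0.06,0.33],"twist":[0,0,0]}
    - {"claw":0.2,"translation":[-0.22,0.097,0.515],"twist":[0,0,0]}
    - {"claw":0.2,"translation":[-0.27,0.12,0.63],"twist":[0,0,0]}

```text
time: 15.1
position: [470.5, -230.5, 195.0]
tcp_rot: [2.732, 0.151, 1.507]
ft_force: [-0.6, 1.1, -0.2]
gripper_width: 51.4
```

>>> play_rows:
  plan:
    - {"claw":0.2,"translation":[-0.15,0.15,0.1],"twist":[0,0,0]}
    - {"claw":0.2,"translation":[-0.3,0.3,0.2],"twist":[0,0,0]}
    - {"claw":0.2,"translation":[-0.4,0.4,0.3],"twist":[0,0,0]}
    - {"claw":0.2,"translation":[-0.4,0.4,0.3],"twist":[0,0,0]}
    - {"claw":0.2,"translation":[-0.4,0.4,0.3],"twist":[0,0,0]}

```text
time: 15.6
position: [396.3, -151.9, 246.6]
tcp_rot: [2.74, 0.138, 1.515]
ft_force: [0.8, -0.4, -0.2]
gripper_width: 51.7
```

```bash
python3 look.py 17 p;python3 - <<'E'
import cv2
cv2.imwrite('pics/top17m.png',cv2.resize(cv2.imread('pics/top17.png')[150:270,190:450],None,fx=3,fy=3,interpolation=cv2.INTER_CUBIC))
cv2.imwrite('pics/side17m.png',cv2.resize(cv2.imread('pics/side17.png')[80:320,200:420],None,fx=2.4,fy=2.4,interpolation=cv2.INTER_CUBIC))
E
```

```text
15.6 [-0.44  -0.278  0.525  2.367  0.423  0.643 -0.224] [ 396.305 -151.856  246.617] [2.74  0.138 1.515] [ 0.84  -0.403 -0.219] 51.68955855715011
```

View pics/side17c.png

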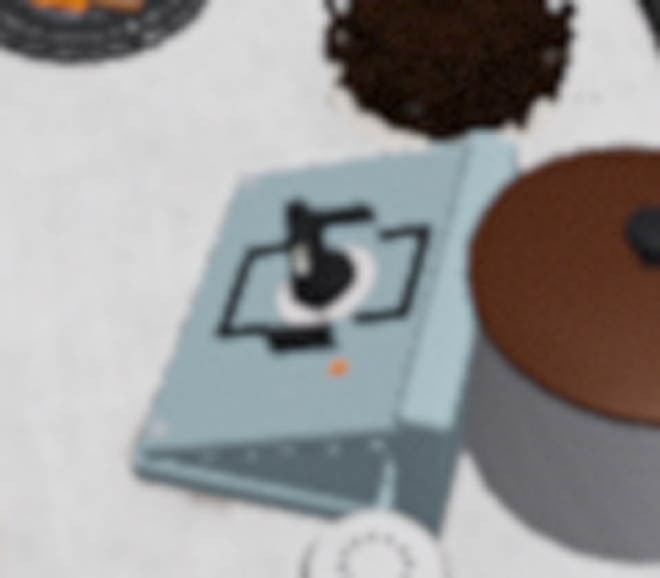

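View pics/top17m.png

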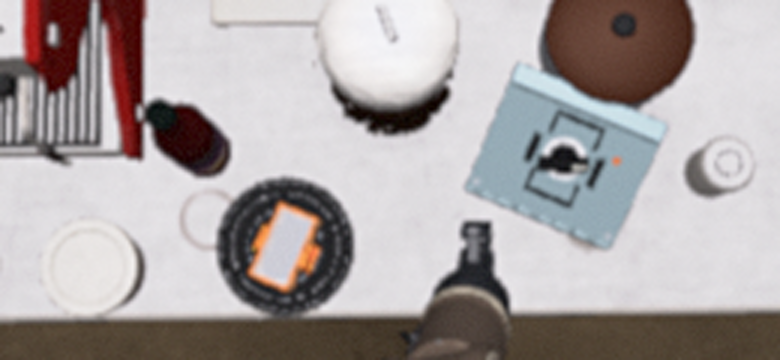

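View pics/side17m.png

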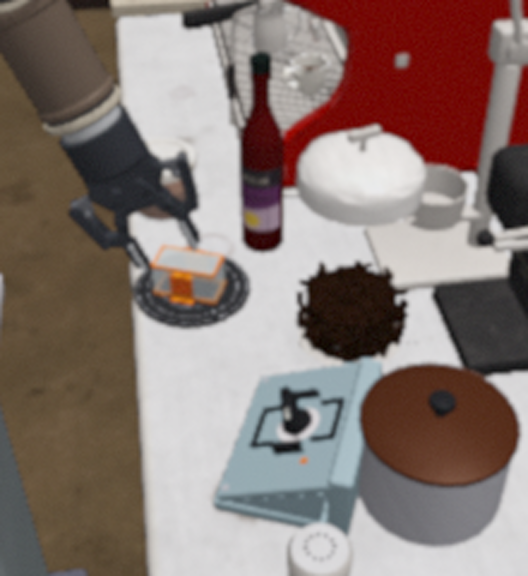

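```bash
python3 - <<'E'
from h import *
import cv2
for n,(x,y,w,h),k in(("side",(300,235,50,45),7),("top",(350,180,55,45),7)):
    im=cv2.resize(cv2.imread(f'pics/{n}17.png')[y:y+h,x:x+w],None,fx=k,fy=k,interpolation=cv2.INTER_CUBIC);im2=im.copy()
    for a,c in((1.2,(0,255,0)),(1.0,(0,0,255))):
        q=[tuple(((proj(n,at(30*s*np.cos(a),-30*s*np.sin(a),37))[0]-[x,y]+.5)*k).astype(int).tolist()) for s in(-1,1)]
        cv2.line(im2,q[0],q[1],c,1); cv2.circle(im2,q[1],3,c,-1)
    cv2.imwrite(f'pics/k{n}.png',np.hstack([im,im2]))
E
```

```text
(no output)
```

View pics/kside.png

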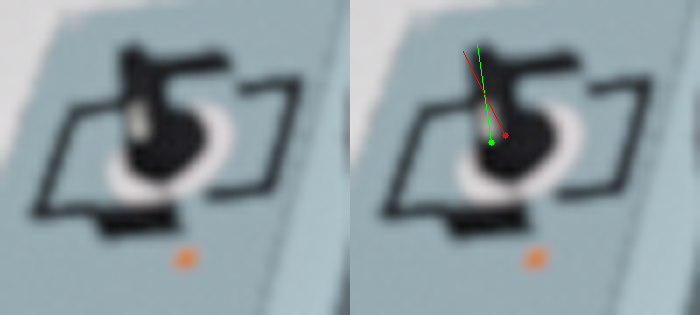

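View pics/ktop.png

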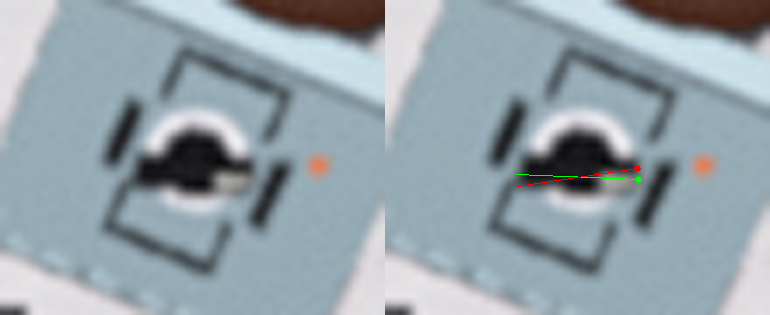

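The wing matches the 1.2 rad line (green) in both views. The guard stands centred on the mat, nothing touches the robot, and the bystanders look unmoved. Handing in.

```bash
python3 -c "
from bench import r
print(r.get_obs()['joint_vel'].round(3)); print(r.sign_off())"
```

```text
[-0.117  0.064  0.26  -0.011 -0.012 -0.054  0.062]
the job is handed in; nothing more can be done
None
```

The chocolate melter is switched on: the splash guard is off and standing on the mat, and the knob is in the on notch. I handed the job in at about 15.7 s; no verdict was reported.

- **Guard:** I squeezed both tabs in (51 mm over them, 60 N grip setting) and drew the guard straight out along the panel's z. I then set it on the mat with about 14 N of contact force and released it. The last pictures show it upright, with its centre within a few millimetres of the mat's centre.
- **Knob:** I turned the wing about 69° clockwise and let go. Overlays in both views, taken after release, match the 1.2 rad line, so it stayed in the on notch.
- **Bystanders:** The tub, bottle and shaker look unmoved in the pictures; I judged this by eye, not by measurement.
- **Where checks disagreed:**
    - The panel outline I assumed did not fit the panel's upper edge, by about 12 mm, so I used the pose fitted to the guard instead; both grips held with it.
    - Joints 5 and 6 came close to their range limits during the knob turn but did not pass them.
    - At hand-in the arm was clear of everything but still moving slightly, at up to 0.26 rad/s in one joint.

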